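# Put two bushes away in the drop-front bush cabinet

## Robot

A 6-joint arm with a two-finger parallel gripper is mounted at the origin on a cart in front of the work surface, level with it; the furniture and walls round the work are solid. World frame = base frame: x ahead of the robot, y to its left, z up, the work surface at z = 0. Lengths are in mm, angles in rad, forces in N, time in s.
With the tool pointing down it reaches from about 350 to 975 mm from the base axis. Payload 7.1 kg.
Tool frame: the origin (TCP) lies midway between the tips of the shut fingers; the grasp point (between the pads) lies 19 mm behind it; z points along the fingers, y is the line along which they close (so a half turn about z gives the same grasp; the last joint's range is limited). The gripper opens to 88 mm and grips with 3 to 60 N. Pads are 20 mm wide; open, the fingers measure 115 mm over their backs; the gripper's body (75 mm by 178 mm) begins 61 mm behind the grasp point.
Start: joints at [-1.25, 0.423, 1.63, -0, 1.089, -0.019], TCP at [208.329, -589.24, 201.075] pointing down, gripper open.
Joint ranges: [-3, 3], [-0.9, 2.11], [0.09, 2.58], [-1.31, 4.45], [0.11, 2.69], [-2.54, 2.54]. Speed limits (rad/s): [2.39, 2.39, 3.01, 3.14, 3.14, 3.14].

## Interface

Orientations are given as a rotation vector (axis times angle).
In Python, from workcell import ctrl gives the robot as it stands. The module is installed in compiled form; this text tells all that it offers.
- The arm moves only by the tool servo_tool, never from a script. Its argument "increments" is a list of rows, each a list of 7 numbers: the shift along the world's x, y, z in cm, then the turn, a rotation vector about the world's x, y, z in degrees, then the opening, from -1 (shut) to 1 (fully open). A call has 1 to 20 rows; each row is the pose to reach, as a shift and turn from the pose commanded when the call began; what a row does not reach only later rows make up. A row lasts 1/12 s, in which the tool goes at most 41.7 mm and 7.16 degrees, less where a joint would pass 70% of its speed; a pose out of reach is approached as far as the arm can. A call with a gripper value outside its range is refused whole. The fingers move at their own pace and stop on an object; the grip force is fixed at half the most. Time passes only in rows, so rows that repeat a pose let the fingers close. It gives the time, the measured TCP pose, the force, the opening and the grip force at its end, in the units of the state.
- ctrl.get_obs(): the state, without advancing time (a new reading comes with each control period).
- ctrl.get_image(name): name is "scene" or "top"; returns a dict with "image" (420x560x3 uint8, red, green, blue), "fx", "fy", "cx", "cy" (pixels), "extrinsics" (4x4, takes a point from camera to world coordinates). Camera axes: x right, y up, looking along -z (the intrinsics and any distortion apply to the point x, -y, -z); pixel columns grow to the right and rows downward; lengths in mm; the calibration is good to about 2 mm. A picture is of the moment at which its call begins. There is no depth.
- ctrl.close_job(): hands the job in; it is judged then, once.
The state is a dict: "t": time; "qpos": joint angles; "qvel": joint speeds; "joint_torque": joint torques, N m; "ee_pos": TCP position; "orientation": TCP orientation; "ft_force": force on the tool from outside, world axes, zero at the start; "moment": the same for the moment, N m; "width": finger opening in mm; "grasp_force": force on a finger pad.
Only numpy, scipy, OpenCV 4.12 (cv2) and the standard library are available. Lean on these libraries where they do the work, as an engineer would, in place of code of your own. Each camera call takes 0.05 s, during which the arm holds its last target. There are 200 camera calls.

## Task

Put the two loose steel bushes away in the grey-green drop-front cabinet: pull its door all the way down, stand each bush upright in the lane of the stored bush of its own length (long with long, short with short), without knocking the stored ones over, then push the door back up until it is fully shut. Leave the drill chuck on the bench where it is.

Things in the scene. Friction and masses are not known exactly. Their poses are not given: they have to be found in the camera images.
- cabinet: Grey-green steel cabinet fixed on the right of the bench, slightly turned, 150 deep (x) x 204 wide (y) x 192 mm high. Origin: centre of its footprint at bench height; x to its back, open front on its -x side. Rubber floor 43 mm above the bench; a thin divider along y = 0, 14 mm high, makes two lanes, left (+y) and right (-y), 97 mm wide. Inner face of the back wall at x = +72 mm.
- door (a joint): Angle (rad) of the glazed door hinged along its lower edge: 0 = shut (leaning back 20 degrees, held by its own weight), 1.92 = fully down, level, its inner face 45 mm above the bench. 204 wide, 154 mm from hinge to upper edge, 10 mm thick, 0.45 kg. No latch; once past upright (0.35) either way it sinks on by itself, slowed by a damper. Under 5 N at the pull bar moves it slowly.
- door_hinge (a point): Middle of the hinge line, which runs along the cabinet's y axis, 45 mm above the bench top; same axes as the cabinet. The pull bar's centre moves on a circle of 189 mm radius about this line. A wall heater juts out over the back of the bench from 0.39 m above it, beyond x = 0.75 m between y = 0.02 and 0.32 m: keep the arm in front of it.
- pull_bar (a point): Middle of the door's pull bar: straight round steel bar, 10 mm thick, 150 mm long along the cabinet's y, on two end legs 35 mm beyond the door's upper edge in the door's plane; a finger fits in the 30 mm gap. It can be pinched from above with the door shut (bar about 220 mm above the bench) and fully down (40 mm); a light grip lets it turn between the fingers. Axes turn with the door.
- roof_edge (a point): Middle of the lower front edge of the roof, 185 mm above the bench and 53 mm behind the hinge line; same axes as the cabinet. The roof goes from here to the back, so a bush must go in through the open front with the gripper tilted about 30 to 40 degrees, fingers pointing forward and down.
- lane_left (a point): Point on the rubber floor in the middle of the left (+y) lane where that lane's front bush is to stand, in front of the stored one (good within about 10 mm forward or back and 20 mm sideways; further forward the shut door would touch a long bush); 57 mm behind the hinge line; same axes as the cabinet.
- lane_right (a point): The same point of the right (-y) lane.
- long_bush: Loose long bush: dark turned steel tube standing upright on the bench, 41 mm diameter, 62 mm high, about 0.28 kg. Origin: centre of its underside, z along its axis.
- short_bush: Loose short bush: dark turned steel tube standing upright on the bench, 40 mm diameter, 34 mm high, about 0.21 kg. Origin: centre of its underside, z along its axis.
- stored_long: A long bush like the loose one (41 x 62 mm), already stored: it stands loose on the floor at the back of one lane, left or right, which makes that lane the long bushes' lane. Origin: centre of its underside. To be left standing.
- stored_short: A short bush like the loose one (40 x 34 mm), already stored at the back of the other lane, the short bushes' lane. Origin: centre of its underside. To be left standing.
- chuck: Drill chuck, 37 mm diameter, 68 mm high, stepped, standing loose on the bench to the right of the two loose bushes; not part of the job. Origin: centre of its underside. A fixed heap of bars up to 65 mm high lies between the loose bushes and the cabinet.
Mind the look-alikes: they are no part of the job. Leave any turquoise look-alike of the short_bush alone.

How it is judged (in metres and radians):
On the way, in this order (a step that is already met when the one before it is completed fails the run):
1. the door is pulled all the way down (value of joint door above 1.8 rad), for 0.2 s.
2. with the door still down, both bushes stand released and upright in the lanes of their own length (value of joint door above 1.7 rad and angle between each of long_bush, short_bush, stored_long, stored_short's own z axis and vertical below 0.1 rad and linear speed of each of long_bush, short_bush, stored_long, stored_short below 0.02 m/s and z of long_bush in the frame of cabinet between 0.037 and 0.05 m and x of long_bush in the frame of cabinet between -0.05 and 0.06 m and z of short_bush in the frame of cabinet between 0.037 and 0.05 m and x of short_bush in the frame of cabinet between -0.05 and 0.06 m and z of stored_long in the frame of cabinet between 0.037 and 0.05 m and x of stored_long in the frame of cabinet between -0.05 and 0.06 m and z of stored_short in the frame of cabinet between 0.037 and 0.05 m and x of stored_short in the frame of cabinet between -0.05 and 0.06 m and ((y of long_bush in the frame of cabinet between 0.02 and 0.09 m and y of stored_long in the frame of cabinet between 0.02 and 0.09 m and y of short_bush in the frame of cabinet between -0.09 and -0.02 m and y of stored_short in the frame of cabinet between -0.09 and -0.02 m) or (y of long_bush in the frame of cabinet between -0.09 and -0.02 m and y of stored_long in the frame of cabinet between -0.09 and -0.02 m and y of short_bush in the frame of cabinet between 0.02 and 0.09 m and y of stored_short in the frame of cabinet between 0.02 and 0.09 m)) and contact force between the fingers and long_bush below 0.3 N and contact force between the fingers and short_bush below 0.3 N), for 0.2 s.
At the end, for the whole second after the job is handed in: Door shut (within 0.04 rad) and at rest; each loose bush released in the lane of the stored bush of its own length; all four bushes at rest, upright (within 0.1 rad) on the cabinet floor, 20 to 90 mm to their side of the divider (value of joint door below 0.04 rad and velocity of joint door below 0.05 rad/s and angle between each of long_bush, short_bush, stored_long, stored_short's own z axis and vertical below 0.1 rad and linear speed of each of long_bush, short_bush, stored_long, stored_short below 0.02 m/s and z of long_bush in the frame of cabinet between 0.037 and 0.05 m and x of long_bush in the frame of cabinet between -0.05 and 0.06 m and z of short_bush in the frame of cabinet between 0.037 and 0.05 m and x of short_bush in the frame of cabinet between -0.05 and 0.06 m and z of stored_long in the frame of cabinet between 0.037 and 0.05 m and x of stored_long in the frame of cabinet between -0.05 and 0.06 m and z of stored_short in the frame of cabinet between 0.037 and 0.05 m and x of stored_short in the frame of cabinet between -0.05 and 0.06 m and ((y of long_bush in the frame of cabinet between 0.02 and 0.09 m and y of stored_long in the frame of cabinet between 0.02 and 0.09 m and y of short_bush in the frame of cabinet between -0.09 and -0.02 m and y of stored_short in the frame of cabinet between -0.09 and -0.02 m) or (y of long_bush in the frame of cabinet between -0.09 and -0.02 m and y of stored_long in the frame of cabinet between -0.09 and -0.02 m and y of short_bush in the frame of cabinet between 0.02 and 0.09 m and y of stored_short in the frame of cabinet between 0.02 and 0.09 m)) and contact force between the fingers and long_bush below 0.3 N and contact force between the fingers and short_bush below 0.3 N); the robot touches nothing.
It fails at once if the drill chuck is pushed more than 30 mm or knocked over (distance of chuck from where it was at the start of the episode above 0.03 m or angle between chuck's own z axis and vertical above 0.5 rad).
It fails at once if a stored bush is knocked over (angle between any of stored_long, stored_short's own z axis and vertical above 0.5 rad).
It also fails if it takes over 72 s, if anything falls off the work surface, if the arm or the gripper's body presses on something with over 40 N, if the wrist force passes 120 N, or if a joint passes its speed limit or range.

## Working session

There is one attempt and no reset: what is moved stays moved. The work goes in short steps, Python scripts to look and compute and a tool call to move; the robot and the scene stay as the last step left them, time stands still between calls to the robot, and variables do not carry over. Pictures are saved under pics/ and viewed, at most 10 in all, crops included, and the job is handed in when it is done.

Besides the shell and the picture viewer there is one more tool, called as a command line: name --pt "numbers of a row" for each row, then --argument value for the rest. servo_tool: Moves the arm, as the interface text tells. Its arguments: {"type":"object","properties":{"increments":{"type":"array","items":{"type":"array","items":{"type":"number"}}}},"required":["increments"]}

```bash
mkdir -p pics; cat > h.py <<'E'
import numpy as np, cv2
from workcell import ctrl
def snap(n,f):
    d=ctrl.get_image(n); cv2.imwrite('pics/'+f+'.png',d['image'][:,:,::-1]); np.save('pics/'+f+'.npy',np.array([d['fx'],d['fy'],d['cx'],d['cy']]+list(np.array(d['extrinsics']).ravel())))
    return d
def cam(f):
    a=np.load('pics/'+f+'.npy'); return a[:4],a[4:].reshape(4,4)
def ray(f,u,v,z):
    (fx,fy,cx,cy),E=cam(f); d=E[:3,:3]@np.array([(u-cx)/fx,-(v-cy)/fy,-1.]); o=E[:3,3]
    return o+d*(z-o[2])/d[2]
def proj(f,P):
    (fx,fy,cx,cy),E=cam(f); p=E[:3,:3].T@(np.asarray(P,float)-E[:3,3]); return np.array([cx+fx*p[0]/-p[2], cy-fy*p[1]/-p[2]])
E
python3 - <<'E'
from h import *
a=snap('scene','s0');b=snap('top','t0')
print({k:v for k,v in a.items() if k!='image'});print({k:v for k,v in b.items() if k!='image'})
print(ctrl.get_obs())
E
python3 -c "
import cv2
for n in 's0','t0':
  i=cv2.imread('pics/%s.png'%n); cv2.imwrite('pics/%sb.png'%n,cv2.resize(i,(800,600),interpolation=3))"
```

```text
{'fx': 501.0084916088179, 'fy': 501.0084916088179, 'cx': 274.61186229695414, 'cy': 209.0747356146469, 'extrinsics': array([[-5.25025138e-01,  6.26212226e-01, -5.76373883e-01,
        -1.46891033e+02],
       [-8.51083192e-01, -3.84351159e-01,  3.57675254e-01,
         6.02596573e+02],
       [ 2.45064678e-03,  6.78330624e-01,  7.34752720e-01,
         1.12701078e+03],
       [ 0.00000000e+00,  0.00000000e+00,  0.00000000e+00,
         1.00000000e+00]])}
{'fx': 403.6065577802217, 'fy': 403.6065577802217, 'cx': 280.86340495245963, 'cy': 211.57389418648611, 'extrinsics': array([[-2.67708972e-02,  9.23744721e-01, -3.82071996e-01,
         1.78252372e+02],
       [-9.99641595e-01, -2.47296948e-02,  1.02529820e-02,
         1.32120332e+02],
       [ 2.26141328e-05,  3.82209541e-01,  9.24075682e-01,
         1.17102250e+03],
       [ 0.00000000e+00,  0.00000000e+00,  0.00000000e+00,
         1.00000000e+00]])}
{'t': 0.1, 'qpos': array([-1.25000341e+00,  4.23751260e-01,  1.63062314e+00, -3.33488480e-06,
        1.08856783e+00, -1.89601804e-02]), 'qvel': array([-0.00062489, -0.00246727, -0.00148248,  0.0003879 , -0.0006482 ,
        0.00238921]), 'joint_torque': array([ 1.10083060e-03, -5.45608985e+01, -2.74325734e+01,  6.45272154e-02,
        1.87844055e-02, -3.03282638e-05]), 'ee_pos': array([ 208.16347692, -588.75318765,  200.38389936]), 'orientation': array([-3.09505644e+00, -5.30896679e-01,  3.23164905e-04]), 'ft_force': array([-0.22219615,  0.22808196, -0.80274967]), 'moment': array([0.02140844, 0.03042774, 0.05118912]), 'grasp_force': 0.0, 'width': 87.79891359649758}
```

View pics/s0b.png

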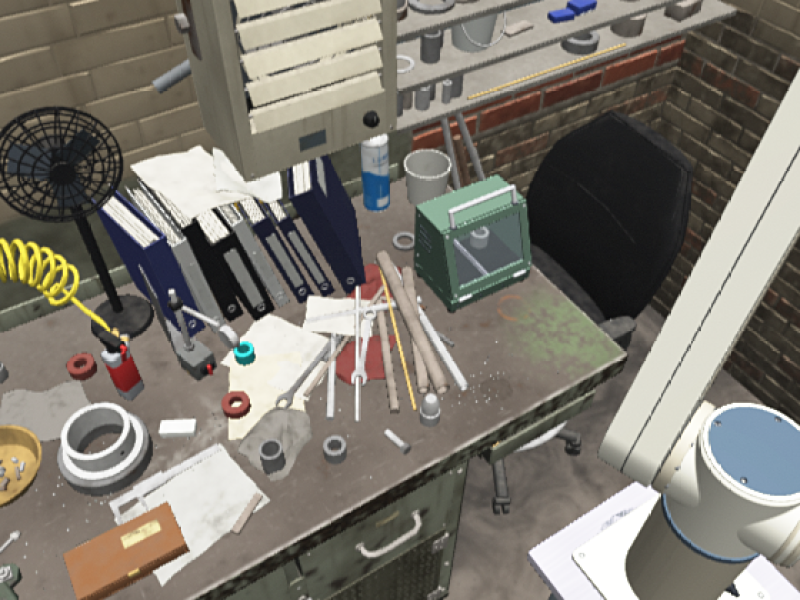

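View pics/t0b.png

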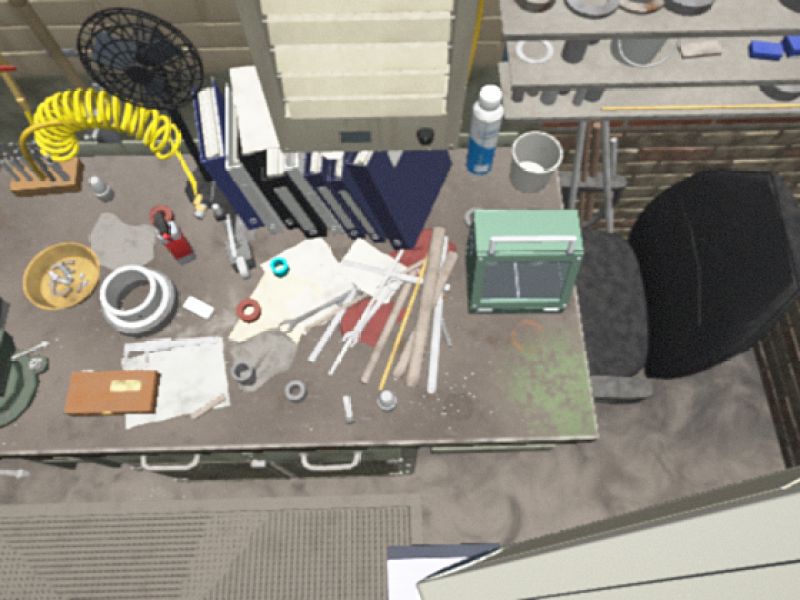

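The scene view (800x600) shows the long bush at (271,457), the short bush at (334,449), the chuck at (429,410) and the cabinet at (472,245). Possible confusions with the short bush are the turquoise ring (245,352), the red rings (236,404) and (82,364), and the grey ring by the cabinet (403,240). I choose the dark tubes at (271,457) and (334,449) and check them in one close crop.

```bash
python3 - <<'E'
import cv2,numpy as np
s=cv2.imread('pics/s0.png');t=cv2.imread('pics/t0.png')
def c(i,u,v,w=100,h=75):
    p=cv2.resize(i[v:v+h,u:u+w],(400,300),interpolation=cv2.INTER_CUBIC)
    for k in range(0,w,10): cv2.line(p,(k*4,0),(k*4,8 if k%50 else 16),(0,255,255),1)
    for k in range(0,h,5): cv2.line(p,(0,k*4),(8 if k%25 else 16,k*4),(0,255,255),1)
    return p
m=np.vstack([np.hstack([c(s,165,285),c(s,283,122,100,75)]),np.hstack([c(t,145,235),c(t,320,145)])])
cv2.imwrite('pics/m0.png',m)
E
```

```text
(no output)
```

View pics/m0.png

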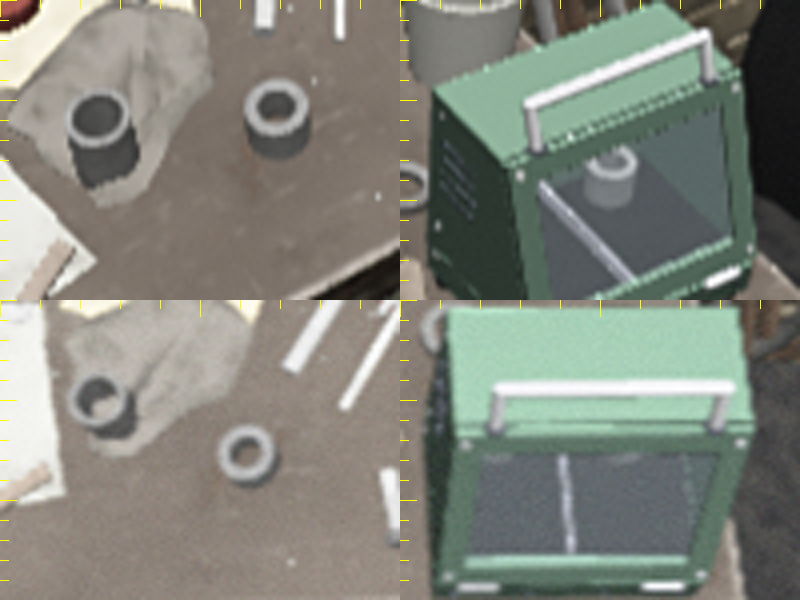

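The crop confirms the two dark tubes: long top at scene px (189.8,314.5), short at (234.3,311). The one stored bush visible through the glass, in the right lane, looks short. I'll confirm that once the door is open.

```bash
python3 - <<'E'
from h import *
from scipy.optimize import least_squares as LS
def tri(a,b,name):
    f=lambda P: np.r_[proj('s0',P)-a,proj('t0',P)-b]
    r=LS(f,[500,0,50]); print(name,r.x.round(1),np.abs(r.fun).max().round(2))
print('long',ray('s0',189.75,314.5,62),ray('t0',170.5,260,62)); tri((189.75,314.5),(170.5,260),'long')
print('short',ray('s0',234.25,311,34),ray('t0',207,273.5,34)); tri((234.25,311),(207,273.5),'short')
tri((315.5,147.75),(344.25,167),'barL');tri((359.5,131),(403.25,167),'barR')
print('chuck',ray('s0',300,279,68),ray('t0',271,278,68))
obs=[('s0',(315.5,147.75),(0,75,222.6)),('s0',(359.5,131),(0,-75,222.6)),('t0',(344.25,167),(0,75,222.6)),('t0',(403.25,167),(0,-75,222.6))]
def W(p,q): c,s=np.cos(p[2]),np.sin(p[2]); return [p[0]+c*q[0]-s*q[1],p[1]+s*q[0]+c*q[1],q[2]]
r=LS(lambda p:np.concatenate([proj(n,W(p,q))-uv for n,uv,q in obs]),[700,-300,0])
print('bar pose',r.x,r.fun.round(1))
p=r.x
for dx in (75,80,85): 
  h=-64.6+dx   # cabinet origin offset from bar
  print(dx,[ (proj('t0',W(p,(h+75,y,192))).round(1),proj('s0',W(p,(h+75,y,192))).round(1)) for y in(102,-102)])
print('hinge',W(p,(-64.6,0,45)))
for n in 'xyz':pass
print(ctrl.get_obs()['t'])
E
```

```text
long [500.35081759 441.68818003  62.        ] [496.75365345 436.33032607  62.        ]
long [501.  439.8  57.1] 0.95
short [468.22743378 338.5079135   34.        ] [461.99739232 336.31469932  34.        ]
short [464.2 337.9  36.9] 0.98
barL [689.4 -48.3 233.1] 0.27
barR [ 692.5 -207.   222.1] 0.83
chuck [443.5493182  159.27733415  68.        ] [436.07083753 152.51208696  68.        ]
bar pose [ 6.94169663e+02 -1.29400951e+02 -3.38364827e-02] [ 0.4  0.8  0.3  0.7  1.3 -0.8 -1.4 -0.5]
75 [(array([332.7, 144.7]), array([291.3, 142.9])), (array([405.2, 145.2]), array([349. , 121.5]))]
80 [(array([332.7, 143.2]), array([290.4, 142. ])), (array([405. , 143.6]), array([348. , 120.6]))]
85 [(array([332.6, 141.7]), array([289.5, 141. ])), (array([404.8, 142.1]), array([347.1, 119.7]))]
hinge [np.float64(629.6066404508681), np.float64(-127.21553142915657), 45]
0.1
```

Measured in mm: long bush about (498,439), short about (464,338), bar about (692,-129,222) with yaw about -0.03, chuck about (440,156). My plan is to push the bar forward from behind with shut fingers until the door sinks by itself. First I move behind the bar, via the bench side so the arm stays clear of the chair.

servo_tool --pt "21 39 13 0 0 69 -1" --pt "21 39 13 0 0 69 -1" --pt "21 39 13 0 0 69 -1" --pt "21 39 13 0 0 69 -1" --pt "21 39 13 0 0 69 -1" --pt "21 39 13 0 0 69 -1" --pt "21 39 13 0 0 69 -1" --pt "21 39 13 0 0 69 -1" --pt "21 39 13 0 0 69 -1" --pt "21 39 13 0 0 69 -1" --pt "21 39 13 0 0 69 -1" --pt "51.8 46.1 10 0 0 69 -1" --pt "51.8 46.1 10 0 0 69 -1" --pt "51.8 46.1 10 0 0 69 -1" --pt "51.8 46.1 10 0 0 69 -1" --pt "51.8 46.1 10 0 0 69 -1" --pt "51.8 46.1 10 0 0 69 -1" --pt "51.8 46.1 10 0 0 69 -1" --pt "51.8 46.1 10 0 0 69 -1" --pt "51.8 46.1 10 0 0 69 -1"

```text
t: 1.77
ee_pos: [729.8, -126.1, 298.0]
orientation: [-2.247, -2.193, 0.0]
ft_force: [-0.8, -0.3, -0.6]
width: 0.6
grasp_force: 0.0
```

servo_tool --pt "0 0 -4 0 0 0 -1" --pt "0 0 -7 0 0 0 -1" --pt "0 0 -9 0 0 0 -1" --pt "0 0 -9 0 0 0 -1" --pt "-1 0 -9 0 0 0 -1" --pt "-2 0 -9 0 0 0 -1" --pt "-3 0 -9 0 0 0 -1" --pt "-4 0 -9 0 0 0 -1"

```text
t: 2.43
ee_pos: [686.2, -128.6, 212.8]
orientation: [2.25, 2.19, 0.001]
ft_force: [-0.1, -0.1, -0.5]
width: 0.4
grasp_force: 0.0
```

```bash
python3 - <<'E'
from h import *
s=snap('scene','s1')['image'][:,:,::-1]; t=snap('top','t1')['image'][:,:,::-1]
c=lambda i,u,v:cv2.resize(i[v:v+150,u:u+100],(400,600),interpolation=2)
cv2.imwrite('pics/m1.png',np.hstack([c(s,283,90),c(t,320,80)]))
o=ctrl.get_obs();print(o['ee_pos'],o['ft_force'],o['qpos'])
E
```

```text
[ 685.55069114 -128.56015909  212.8883923 ] [-0.79997445 -0.34468612  0.70829735] [-2.02391007e-01  5.18235120e-01  1.44589605e+00 -1.04951688e-04
  1.17654998e+00 -1.75164033e-01]
```

View pics/m1.png

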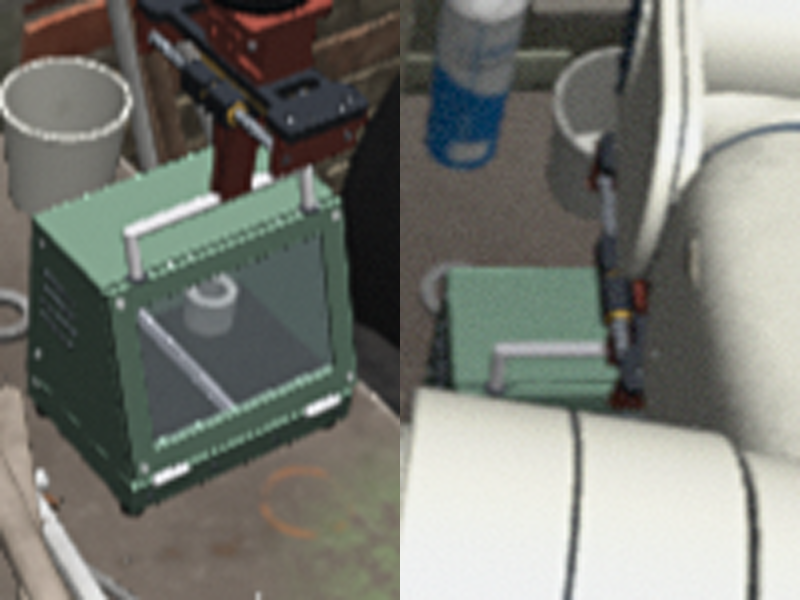

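```bash
python3 - <<'E'
from h import *
o=ctrl.get_obs();P=o['ee_pos'];print(P)
f=lambda n,P:(proj(n,P).round(1))
s=lambda P:((f('s1',P)-[283,90])*4).round(0); t=lambda P:((f('t1',P)-[320,80])*4+[400,0]).round(0)
for q in (P,P+[0,0,80],P+[0,89,80],P+[-89,0,80],[692,-54,222],[692,-204,222],[692,-128,222]): print(q,s(np.array(q)),t(np.array(q)))
E
python3 -c "
import cv2;i=cv2.imread('pics/s1.png')[115:165,300:370];cv2.imwrite('pics/z.png',cv2.resize(i,(784,560),interpolation=0))"
```

```text
[ 685.55069114 -128.56015909  212.8883923 ]
[ 685.55069114 -128.56015909  212.8883923 ] [226. 218.] [612. 364.]
[ 685.55069114 -128.56015909  292.8883923 ] [238. 126.] [639. 303.]
[685.55069114 -39.56015909 292.8883923 ] [129. 170.] [497. 306.]
[ 596.55069114 -128.56015909  292.8883923 ] [320. 198.] [657. 432.]
[692, -54, 222] [135. 239.] [502. 352.]
[692, -204, 222] [306. 168.] [727. 346.]
[692, -128, 222] [221. 203.] [613. 349.]
```

View pics/z.png

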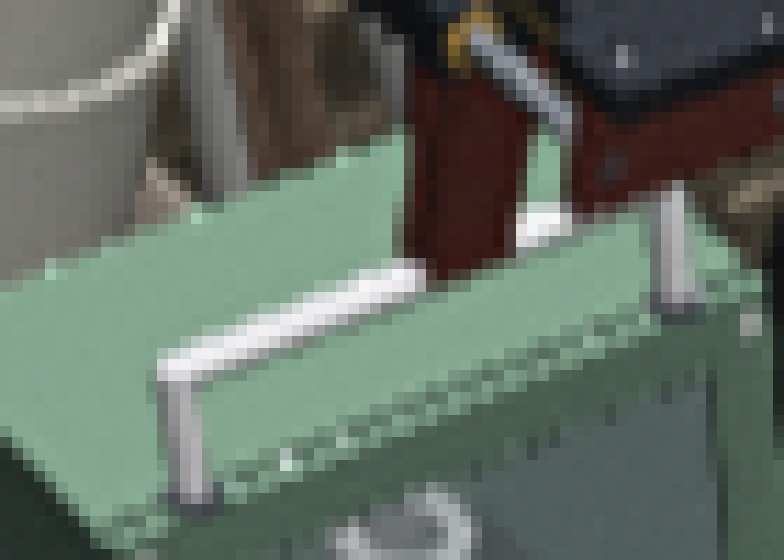

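The bar has not visibly moved and no force shows, so it is unclear whether the fingers are behind the bar. I'll move a little further and compare bar pixels numerically.

servo_tool --pt "-1 0 0 0 0 0 -1" --pt "-2 0 0 0 0 0 -1" --pt "-3 0 0 0 0 0 -1" --pt "-3 0 0 0 0 0 -1"

```text
t: 2.87
ee_pos: [654.3, -128.2, 211.2]
orientation: [-2.25, -2.19, 0.001]
ft_force: [0.8, -0.5, 0.5]
width: 0.3
grasp_force: 0.0
```

```bash
python3 - <<'E'
from h import *
snap('scene','s2');snap('top','t2')
for n in ('s0','s1','s2'):
    i=cv2.imread('pics/%s.png'%n).astype(int)[120:170,300:380]; m=(i.min(2)>205)
    ys,xs=np.nonzero(m); print(n,len(xs)); 
    for a in range(12,64,6):
        k=(xs>=a)&(xs<a+3); print(a+300, (ys[k].mean()+120).round(1) if k.any() else None, end=' ')
    print()
o=ctrl.get_obs();print(o['ee_pos'],o['ft_force'],o['joint_torque'])
i=cv2.imread('pics/s1.png');print(i[130:146,342])
E
```

```text
s0 126
312 147.0 318 145.9 324 144.9 330 140.8 336 138.5 342 136.3 348 133.8 354 131.3 360 None 
s1 60
312 None 318 145.7 324 143.5 330 141.0 336 139.5 342 None 348 134.5 354 None 360 None 
s2 75
312 147.0 318 145.9 324 143.5 330 140.8 336 138.3 342 136.5 348 None 354 None 360 None 
[ 656.08110144 -128.32095472  211.38759522] [-0.53379747 -0.28263985 -1.17255457] [-1.10259228e-01 -5.89756429e+01 -2.79283726e+01  5.06957131e-02
  8.09897063e-02 -1.00067010e-02]
[[ 25  27  55]
 [ 25  29  56]
 [ 27  29  57]
 [ 24  29  55]
 [ 26  29  56]
 [ 25  28  57]
 [ 24  27  56]
 [ 20  23  53]
 [ 29  33  59]
 [ 94 109  95]
 [143 166 131]
 [148 170 135]
 [144 166 132]
 [144 165 133]
 [143 165 132]
 [144 166 132]]
```

```bash
python3 - <<'E'
from h import *
P=ctrl.get_obs()['ee_pos'];print(P,proj('s2',P),proj('t2',P))
s=cv2.imread('pics/s2.png');t=cv2.imread('pics/t2.png')
def c(n,i):
    u,v=proj(n,P).astype(int); u0,v0=u-25,v-40; print(n,'origin',u0,v0)
    p=cv2.resize(i[v0:v0+75,u0:u0+50],(400,600),interpolation=0); cv2.drawMarker(p,tuple(int(k) for k in (proj(n,P)-[u0,v0])*8),(0,255,255),0,12); return p
cv2.imwrite('pics/m2.png',np.hstack([c('s2',s),c('t2',t)]))
E
```

```text
[ 656.08110144 -128.32095472  211.38759522] [345.70959776 150.73800481] [374.05883272 181.05868323]
s2 origin 320 110
t2 origin 349 141
```

View pics/m2.png

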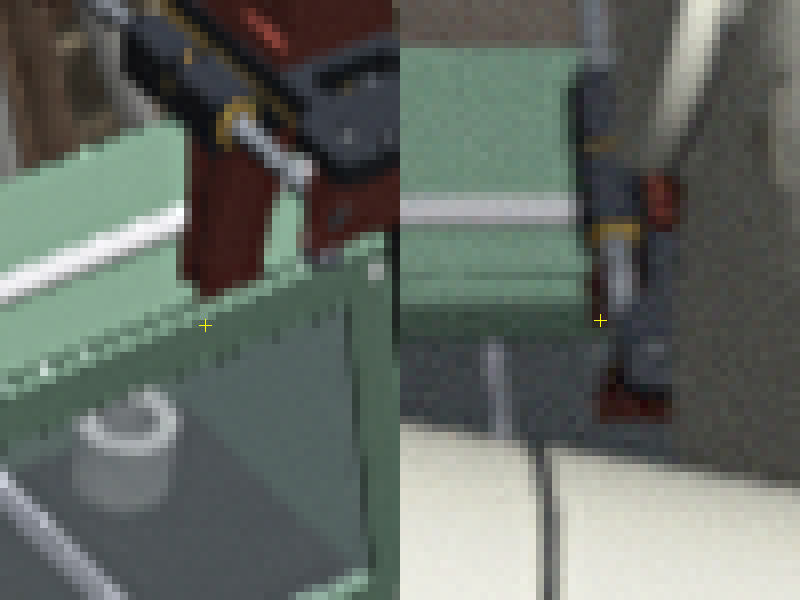

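```bash
python3 - <<'E'
from h import *
for z in (200,211,220,230,240): print(z,ray('s2',346.9,147.2,z).round(0), ray('s1',341.5,140,z).round(0))
print('bar s', [ray('s0',342,136.3,z).round(0) for z in (215,222,230)],'bar t',[ray('t0',374,167,z).round(0) for z in (215,222,230)])
E
```

```text
200 [ 677. -150.  200.] [ 710. -156.  200.]
211 [ 667. -141.  211.] [ 700. -147.  211.]
220 [ 659. -133.  220.] [ 692. -139.  220.]
230 [ 650. -125.  230.] [ 683. -131.  230.]
240 [ 641. -117.  240.] [ 673. -123.  240.]
bar s [array([ 709., -155.,  215.]), array([ 702., -149.,  222.]), array([ 695., -142.,  230.])] bar t [array([ 696., -132.,  215.]), array([ 693., -130.,  222.]), array([ 688., -128.,  230.])]
```

The fingertips seem to have passed just above the bar. I'll go back behind it, drop about 15 mm lower and pull again.

servo_tool --pt "0 0 4 0 0 0 -1" --pt "3 0 5 0 0 0 -1" --pt "6 0 5 0 0 0 -1" --pt "8.5 0 5 0 0 0 -1" --pt "8.5 0 3 0 0 0 -1" --pt "8.5 0 1 0 0 0 -1" --pt "8.5 0 -0.5 0 0 0 -1" --pt "8.5 0 -1.4 0 0 0 -1" --pt "8.5 0 -1.4 0 0 0 -1" --pt "7.5 0 -1.4 0 0 0 -1" --pt "6.5 0 -1.4 0 0 0 -1" --pt "5.5 0 -1.4 0 0 0 -1" --pt "4.5 0 -1.4 0 0 0 -1" --pt "4 0 -1.4 0 0 0 -1"

```text
t: 4.13
ee_pos: [696.8, -128.5, 199.0]
orientation: [2.249, 2.19, 0.003]
ft_force: [2.3, -0.4, -0.1]
width: 0.9
grasp_force: 0.6
```

```bash
cat > bar.py <<'E'
from h import *
import sys
n=sys.argv[1]; snap('scene',n)
i=cv2.imread('pics/%s.png'%n).astype(int)[120:170,300:380]; m=(i.min(2)>205); ys,xs=np.nonzero(m)
for a in range(12,64,6):
    k=(xs>=a)&(xs<a+3); print(a+300,(ys[k].mean()+120).round(1) if k.any() else None,end=' ')
o=ctrl.get_obs();print(o['ee_pos'],o['ft_force'])
E
python3 bar.py s3
```

```text
312 None 318 148.2 324 145.8 330 143.3 336 141.2 342 138.8 348 137.0 354 135.0 360 132.5 [ 696.11601975 -128.45831936  198.81804528] [0.41367092 0.79706613 0.93769744]
```

servo_tool --pt "-1 0 0.2 0 0 0 -1" --pt "-2 0 0.4 0 0 0 -1" --pt "-3 0 0.6 0 0 0 -1" --pt "-4 0 0.8 0 0 0 -1" --pt "-5 0 0.8 0 0 0 -1" --pt "-6 0 0.8 0 0 0 -1" --pt "-7 0 0.8 0 0 0 -1" --pt "-8 0 0.6 0 0 0 -1" --pt "-9 0 0.4 0 0 0 -1" --pt "-10 0 0.2 0 0 0 -1" --pt "-11 0 0 0 0 0 -1" --pt "-12 0 0 0 0 0 -1" --pt "-12 0 0 0 0 0 -1"

```text
t: 5.27
ee_pos: [573.9, -128.1, 196.6]
orientation: [-2.25, -2.19, 0.002]
ft_force: [-0.3, -1.2, -0.5]
width: 0.3
grasp_force: 0.0
```

```bash
python3 bar.py s4
```

```text
312 None 318 None 324 None 330 None 336 None 342 None 348 None 354 None 360 None [ 575.28190951 -128.28593576  197.04779547] [ 0.95066397 -0.2860502  -0.67336571]
```

The door has gone past upright and is sinking. Next I compute the turns for the tilted bush grasp.

```bash
cat > rot.py <<'E'
import numpy as np
from scipy.spatial.transform import Rotation as R
def tgt(yaw,tilt,sg=1):
    p,t=np.radians([yaw,tilt]); z=np.array([np.sin(t)*np.cos(p),np.sin(t)*np.sin(p),-np.cos(t)]); y=sg*np.array([-np.sin(p),np.cos(p),0]); return R.from_matrix(np.c_[np.cross(y,z),y,z])
def turn(o,T): return np.degrees((T*R.from_rotvec(o).inv()).as_rotvec()).round(1)
E
python3 - <<'E'
from h import *; from rot import *
o=ctrl.get_obs(); R0=R.from_rotvec(o['orientation']); print(R0.as_matrix().round(2),o['qpos'].round(2),o['t'])
for sg in (1,-1):
  for tl in (0,45): print(sg,tl,turn(o['orientation'],tgt(41.,tl,sg)))
z=tgt(41.4,45).as_matrix()[:,2]; print('TCP long',np.array([499,439,48])+19*z)
E
```

```text
[[ 0.03  1.   -0.  ]
 [ 1.   -0.03  0.  ]
 [ 0.   -0.   -1.  ]] [-0.24  0.38  1.71 -0.    1.05 -0.21] 5.3167
1 0 [  0.   -0.  132.6]
1 45 [-24.  -50.9 124.2]
-1 0 [ -0.   -0.  -47.4]
-1 45 [ 41.8 -19.8 -44.9]
TCP long [509.07776386 447.88474398  34.56497116]
```

servo_tool --pt "-3 0 6 0 0 0 -1" --pt "-6 4 12 0 0 0 -1" --pt "-10 8 14 0 0 -10 1" --pt "-12 12 14 10 -5 -20 1" --pt "-12 16 14 20 -9 -30 1" --pt "-12 20 14 30 -14 -40 1" --pt "-12 24 14 41.8 -19.8 -44.9 1" --pt "-11 28 14 41.8 -19.8 -44.9 1" --pt "-11 32 12 41.8 -19.8 -44.9 1" --pt "-10 36 10 41.8 -19.8 -44.9 1" --pt "-9 40 7 41.8 -19.8 -44.9 1" --pt "-8 44 5 41.8 -19.8 -44.9 1" --pt "-8 48 3 41.8 -19.8 -44.9 1" --pt "-7 52 0 41.8 -19.8 -44.9 1" --pt "-6.7 55 -2 41.8 -19.8 -44.9 1" --pt "-6.7 57.6 -2.7 41.8 -19.8 -44.9 1" --pt "-6.7 57.6 -2.7 41.8 -19.8 -44.9 1" --pt "-6.7 57.6 -2.7 41.8 -19.8 -44.9 1"

```text
t: 6.82
ee_pos: [504.9, 379.3, 214.2]
orientation: [-2.499, -0.938, -1.05]
ft_force: [0.3, -1.0, -0.1]
width: 87.9
grasp_force: 0.0
```

```bash
python3 - <<'E'
from h import *
s=snap('scene','s5')['image'][:,:,::-1]; t=snap('top','t5')['image'][:,:,::-1]
o=ctrl.get_obs();P=o['ee_pos'];print(P,o['orientation'],o['qpos'].round(2),o['width'],proj('s5',P),proj('t5',P))
def c(i,u,v,n=None):
    p=cv2.resize(i[v:v+75,u:u+100].copy(),(400,300),interpolation=2)
    if n:
        q=(proj(n,P)-[u,v])*4; cv2.drawMarker(p,tuple(int(k) for k in q),(0,255,255),0,8)
    return p
cv2.imwrite('pics/m5.png',np.vstack([np.hstack([c(s,150,250,'s5'),c(s,285,135)]),np.hstack([c(t,130,200,'t5'),c(t,320,145)])]))
E
```

```text
[504.83046182 379.50396025 213.94802608] [-2.49838818 -0.93751288 -1.04832712] [ 0.57  0.24  2.18  2.1   0.12 -0.64] 88.03006110265946 [205.86980412 264.89871074] [178.19878729 239.73834183]
```

View pics/m5.png

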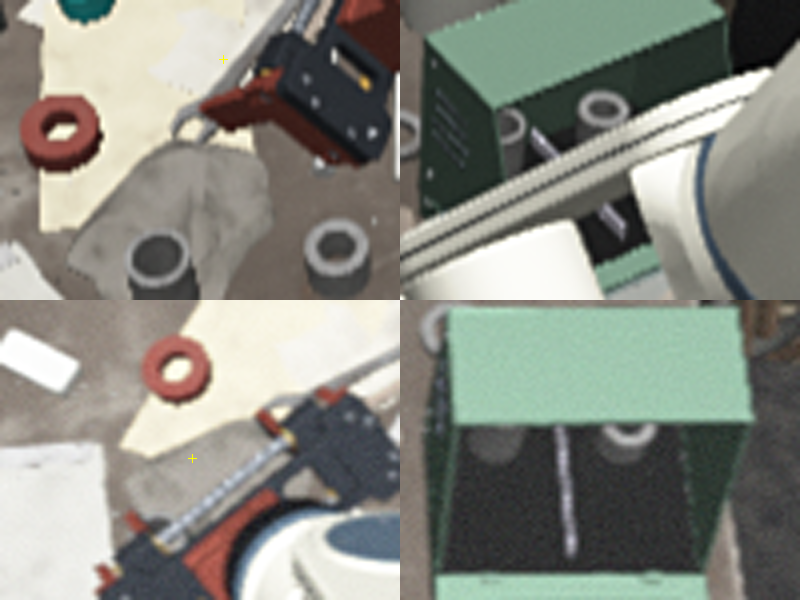

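The top view shows the door down. In the right lane the stored bush's ring shows under the roof edge, while in the left lane only a taller body shows. So long goes left and short goes right. The wrist is near its singularity with the 45° tilt, so I hold still for a moment and build a small arm model to plan around it.

servo_tool --pt "0 0 0 0 0 0 1" --pt "0 0 0 0 0 0 1" --pt "0 0 0 0 0 0 1" --pt "0 0 0 0 0 0 1"

```text
t: 7.25
ee_pos: [505.0, 376.9, 215.4]
orientation: [-2.499, -0.936, -1.052]
ft_force: [-0.5, 0.8, 0.8]
width: 87.7
grasp_force: 0.0
```

```bash
cat > arm.py <<'E'
import numpy as np
from scipy.optimize import least_squares as LS
from scipy.spatial.transform import Rotation as R
D=[([-1.25000341,.42375126,1.63062314,0,1.08856783,-.01896018],[208.163,-588.753,200.384]),
([-.202391,.518235,1.445896,0,1.17655,-.175164],[685.55,-128.56,212.888])]
Y=lambda a:R.from_euler('y',a); Z=lambda a:R.from_euler('z',a)
def fk(q,p):   # p: a1,h,L2,off,L3,L6 ; q2 from vertical
    A=Z(q[0])*Y(q[1]); P=Z(q[0]).apply([p[0],0,p[1]])+A.apply([0,0,p[2]])
    B=A*Y(q[2]); P=P+B.apply([p[3],0,p[4]]); C=B*Z(p[6]*q[3])*Y(q[4]); P=P+C.apply([0,0,p[5]])
    return P,C*Z(p[7]*q[5])
E
python3 - <<'E'
from h import *; from arm import *
o=ctrl.get_obs();print(repr(o['qpos']),repr(o['ee_pos']),repr(o['orientation']),o['t'])
q=o['qpos']
for s4 in(1,-1):
  _,C=fk(q,[0,0,0,0,0,0,s4,0]); print(s4,'tool z',C.as_matrix()[:,2], 'meas',R.from_rotvec(o['orientation']).as_matrix()[:,2])
print('stored R as short',ray('s5',335.75,162,77),'L as long',ray('s5',312,166,105),'L as short',ray('s5',312,166,77))
E
```

```text
array([ 0.56550944,  0.23160688,  2.18159426,  2.09252062,  0.12470626,
       -0.63138072]) array([504.97888412, 376.88599293, 215.41912867]) array([-2.49928567, -0.93634992, -1.05158596]) 7.25
1 tool z [ 0.53894559  0.46976184 -0.69918629] meas [ 0.53894559  0.46976184 -0.69918629]
-1 tool z [ 0.654512    0.28766748 -0.69918629] meas [ 0.53894559  0.46976184 -0.69918629]
stored R as short [ 747.23650484 -176.47088225   77.        ] L as long [746.3321116 -83.8821607 105.       ] L as short [ 770.80372053 -102.68959892   77.        ]
```

```bash
cat >> arm.py <<'E'
D.append(([.56550944,.23160688,2.18159426,2.09252062,.12470626,-.63138072],[504.979,376.886,215.419]))
fit=LS(lambda p:np.concatenate([fk(q,list(p)+[1,1])[0]-P for q,P in D]),[100,400,450,30,450,250])
PR=list(fit.x)+[1,-1]
LO=np.array([-3,-.9,.09,-1.31,.11,-2.54]);HI=np.array([3,2.11,2.58,4.45,2.69,2.54])
def ik(P,T,q0):
    def f(q):
        p,C=fk(q,PR); return np.r_[(p-P)/100,(T*C.inv()).as_rotvec()]
    r=LS(f,np.clip(q0,LO+.01,HI-.01),bounds=(LO,HI)); return r.x,np.abs(r.fun).max()
E
python3 - <<'E'
from arm import *; from rot import tgt
print(fit.x.round(1),np.abs(fit.fun).max())
for q,P in D[:1]: print(fk(q,PR)[1].as_matrix().round(2), R.from_rotvec([-3.095,-.531,0]).as_matrix().round(2))
q=D[2][0]; print(fk(q,PR)[1].as_rotvec(),'meas [-2.499,-.936,-1.052]')
pts={'long':(499,439,50),'longUp':(499,439,140),'short':(465,338,26),'shortUp':(465,338,120),'mid':(480,150,150),'preL':(560,-80,115),'plL':(683,-80,93),'preR':(560,-175,90),'plR':(677,-178,69)}
for tilt in (35,45):
  for n,g in pts.items():
    yaw=np.degrees(np.arctan2(g[1],g[0])) if n[0] in 'lsm' else -2
    T0=None
    for br,sg,q4,q5,q6 in (('A',-1,0,.3,1.57),('B',-1,3.14,.3,-1.57),('B+',1,3.14,.3,1.57)):
      T=tgt(yaw,tilt,sg); P=np.array(g)+19*T.as_matrix()[:,2]
      q0=[np.arctan2(g[1],g[0]),.5,1.8,q4,q5,q6]; x,e=ik(P,T,q0); print(tilt,n,br,x.round(2),'ERR %.2f'%e if e>.01 else '')
E
```

```text
[-37.4 474.7 537.3 138.7 567.4 380.5] 12.378131262180716
[[-0.3   0.95 -0.  ]
 [ 0.95  0.3   0.  ]
 [ 0.   -0.   -1.  ]] [[ 0.94  0.33 -0.  ]
 [ 0.33 -0.94  0.  ]
 [ 0.   -0.   -1.  ]]
[-2.40453923 -1.35283554 -1.13667721] meas [-2.499,-.936,-1.052]
35 long A [ 0.78  0.63  1.93 -1.31  0.11  1.78] ERR 0.08
35 long B [ 0.72  0.65  1.97  3.14  0.11 -0.  ] ERR 0.02
35 long B+ [0.68 0.65 1.96 2.51 0.11 2.54] ERR 0.03
35 longUp A [ 0.76  0.45  1.99 -0.57  0.11  2.54] ERR 0.02
35 longUp B [ 0.69  0.45  1.99  0.57  0.11 -2.54] ERR 0.02
35 longUp B+ [0.72 0.45 1.98 0.   0.11 0.  ] 
35 short A [ 0.7   0.61  2.04 -1.31  0.11  1.77] ERR 0.13
35 short B [0.63 0.65 2.11 3.14 0.24 0.  ] 
35 short B+ [0.57 0.63 2.09 2.49 0.16 2.54] ERR 0.08
35 shortUp A [ 0.7   0.4   2.14 -1.31  0.11  1.77] ERR 0.06
35 shortUp B [ 0.63  0.42  2.18  3.14  0.11 -0.  ] ERR 0.03
35 shortUp B+ [0.59 0.42 2.17 2.5  0.11 2.54] ERR 0.04
35 mid A [ 0.38  0.25  2.29 -1.31  0.11  1.77] ERR 0.06
35 mid B [ 0.3   0.27  2.33  3.14  0.11 -0.  ] ERR 0.04
35 mid B+ [0.25 0.27 2.32 2.5  0.11 2.54] ERR 0.04
35 preL A [-0.09  0.39  2.1
[... 1361 characters left out ...]
45 mid B+ [0.18 0.29 2.34 2.44 0.25 2.54] ERR 0.09
45 preL A [-0.07  0.4   2.15 -1.31  0.11  1.85] ERR 0.22
45 preL B [-0.23  0.5   2.24  2.78  0.4  -0.2 ] 
45 preL B+ [-0.29  0.46  2.21  2.33  0.32  2.54] ERR 0.06
45 plL A [-0.06  0.57  1.93 -1.31  0.11  1.84] ERR 0.17
45 plL B [-0.16  0.62  2.01  2.81  0.28 -0.23] 
45 plL B+ [-0.2   0.61  1.98  2.41  0.24  2.54] ERR 0.04
45 preR A [-0.23  0.47  2.09 -1.31  0.11  1.97] ERR 0.26
45 preR B [-0.5   0.58  2.17  2.35  0.46 -0.39] 
45 preR B+ [-0.52  0.56  2.14  2.13  0.43  2.54] ERR 0.04
45 plR A [-0.19  0.63  1.89 -1.31  0.11  1.95] ERR 0.21
45 plR B [-0.38  0.69  1.95  2.37  0.35 -0.49] 
45 plR B+ [-0.39  0.68  1.94  2.25  0.34  2.54] ERR 0.02
```

servo_tool --pt "0 0 0 4 -4.5 0 1" --pt "0 0 0 8 -9 0 1" --pt "0 0 0 13 -15 0 1" --pt "0 0 0 13 -15 0 1" --pt "0 0 0 13 -15 0 1" --pt "0 0 0 13 -15 0 1" --pt "0 0 0 13 -15 0 1" --pt "0 0 0 13 -15 0 1"

```text
t: 7.92
ee_pos: [504.9, 378.1, 214.7]
orientation: [-2.215, -0.832, -1.419]
ft_force: [0.9, 0.2, 0.2]
width: 87.7
grasp_force: 0.0
```

```bash
sed -i 's/Z(p\[7\]\*q\[5\])/Z(q[5]+np.pi\/2)/' arm.py; cat > st.py <<'E'
from h import *; from rot import *
o=ctrl.get_obs(); z=R.from_rotvec(o['orientation']).as_matrix()
print('t',o['t'],'P',o['ee_pos'].round(1),'q',o['qpos'].round(3),'F',o['ft_force'].round(1),'w',round(float(o['width']),1),'g',o['grasp_force'])
print('tilt',np.degrees(np.arccos(-z[2,2])).round(1),'yaw',np.degrees(np.arctan2(z[1,2],z[0,2])).round(1),'y',z[:,1].round(2),'graspP',(o['ee_pos']-19*z[:,2]).round(1))
E
python3 st.py; python3 - <<'E'
from arm import *
print(fit.fun.reshape(-1,3).round(1)); print(fk(D[2][0],PR)[1].as_rotvec())
E
```

```text
t 7.9167 P [504.9 378.1 214.7] q [ 0.538  0.4    2.353  2.901  0.759 -1.471] F [0.9 0.2 0.2] w 87.7 g 0.0
tilt 65.3 yaw 41.2 y [ 0.66 -0.75 -0.  ] graspP [491.9 366.7 222.7]
[[-12.4  -0.5  -3. ]
 [  0.2 -12.2   2.5]
 [  4.2  -5.1   0.5]]
[-2.49928567 -0.93634993 -1.05158596]
```

servo_tool --pt "0.3 3.5 -3 -4 5 0 1" --pt "0.7 7.3 -6 -8 9 0 1" --pt "0.7 7.3 -8.5 -10.1 11.5 0 1" --pt "0.7 7.3 -8.5 -10.1 11.5 0 1" --pt "0.7 7.3 -11 -10.1 11.5 0 1" --pt "0.7 7.3 -13 -10.1 11.5 0 1" --pt "0.7 7.3 -15 -10.1 11.5 0 1" --pt "0.7 7.3 -17 -10.1 11.5 0 1" --pt "0.7 7.3 -18.2 -10.1 11.5 0 1" --pt "0.7 7.3 -18.2 -10.1 11.5 0 1" --pt "0.7 7.3 -18.2 -10.1 11.5 0 1"

```text
t: 8.83
ee_pos: [511.9, 450.6, 33.6]
orientation: [-2.438, -0.915, -1.141]
ft_force: [-0.9, 0.1, 0.3]
width: 87.6
grasp_force: 0.0
```

```bash
python3 st.py; python3 - <<'E'
from h import *
s=snap('scene','s6')['image'][:,:,::-1]; t=snap('top','t6')['image'][:,:,::-1]
c=lambda i,u,v:cv2.resize(i[v:v+100,u:u+66],(400,600),interpolation=2)
cv2.imwrite('pics/m6.png',np.hstack([c(s,170,250),c(t,145,210)]))
E
```

```text
t 8.8333 P [511.9 450.6  33.6] q [ 0.697  0.725  2.148  3.114  0.606 -1.562] F [-0.9  0.1  0.3] w 87.6 g 0.0
tilt 50.1 yaw 41.1 y [ 0.66 -0.75  0.  ] graspP [500.9 441.   45.8]
```

View pics/m6.png

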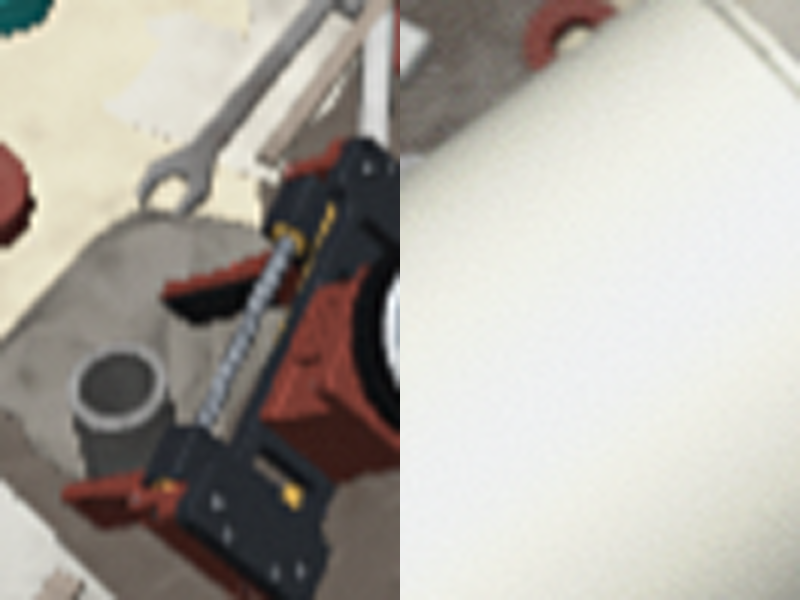

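The bush stands between the fingers, but its axis is level with the tips at crop (120,395), so I need to go about 15 mm further in before closing.

servo_tool --pt "0.6 0.5 -0.3 0 0 0 1" --pt "1.1 1.0 -0.6 0 0 0 1" --pt "1.1 1.0 -0.6 0 0 0 1" --pt "1.1 1.0 -0.6 0 0 0 -1" --pt "1.1 1.0 -0.6 0 0 0 -1" --pt "1.1 1.0 -0.6 0 0 0 -1" --pt "1.1 1.0 -0.6 0 0 0 -1" --pt "1.1 1.0 -0.6 0 0 0 -1" --pt "1.1 1.0 -0.6 0 0 0 -1"

```text
t: 9.68
ee_pos: [522.5, 460.5, 26.7]
orientation: [-2.439, -0.916, -1.141]
ft_force: [-0.2, -0.9, -0.5]
width: 51.3
grasp_force: 0.0
```

```bash
python3 st.py
```

```text
t 9.6833 P [522.5 460.5  26.7] q [ 0.699  0.745  2.115  3.117  0.593 -1.564] F [-0.2 -0.9 -0.5] w 51.3 g 0.0
tilt 50.1 yaw 41.1 y [ 0.66 -0.75  0.  ] graspP [511.5 450.9  38.9]
```

servo_tool --pt "0 0 0 0 0 0 -1" --pt "0 0 0 0 0 0 -1" --pt "0 0 0 0 0 0 -1" --pt "0 0 0 0 0 0 -1"

```text
t: 10.02
ee_pos: [522.6, 460.5, 26.7]
orientation: [-2.439, -0.916, -1.141]
ft_force: [-0.5, -0.1, -0.2]
width: 40.8
grasp_force: 30.0
```

servo_tool --pt "0 0 1 0 0 0 -1" --pt "0 0 3 0 0 0 -1" --pt "0 0 5 0 0 0 -1" --pt "0 0 6 0 0 0 -1"

```text
t: 10.35
ee_pos: [522.8, 460.7, 88.8]
orientation: [-2.438, -0.916, -1.143]
ft_force: [-0.5, -1.1, -2.3]
width: 40.3
grasp_force: 30.0
```

```bash
python3 st.py; python3 - <<'E'
from h import *
s=snap('scene','s7')['image'][:,:,::-1]; t=snap('top','t7')['image'][:,:,::-1]
c=lambda i,u,v:cv2.resize(i[v:v+100,u:u+66],(400,600),interpolation=2)
cv2.imwrite('pics/m7.png',np.hstack([c(s,165,240),c(t,145,210)]))
E
```

```text
t 10.35 P [522.8 460.7  88.8] q [ 0.699  0.603  2.127  3.111  0.465 -1.557] F [-0.5 -1.1 -2.3] w 40.3 g 29.98790357087273
tilt 50.2 yaw 41.1 y [ 0.66 -0.75  0.  ] graspP [511.8 451.1 101. ]
```

View pics/m7.png

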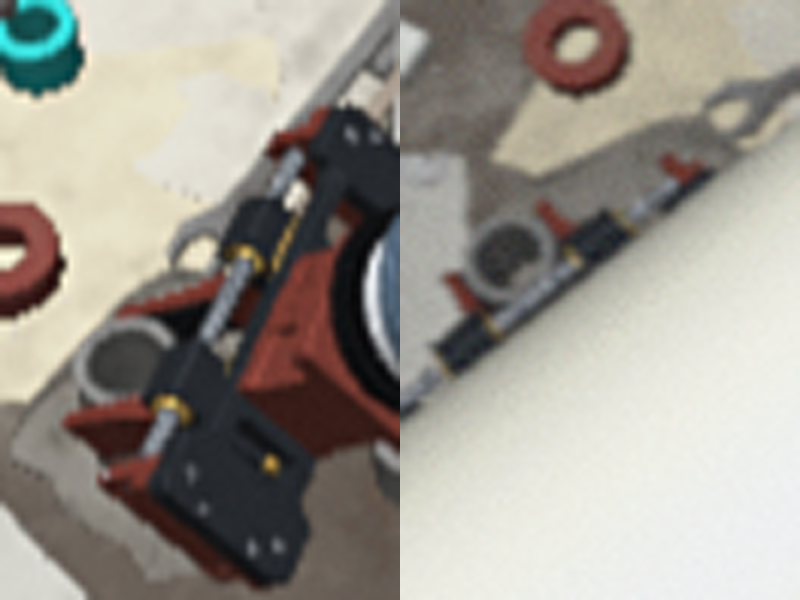

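The long bush is gripped upright, with its ring at scene (185,301) and top (162,252). I check its offset from the TCP and refine the cabinet position.

```bash
python3 - <<'E'
from h import *
print('bush',ray('s7',185.2,300.8,124),ray('t7',162.3,252.5,124),'TCP 522.8 460.7')
for z in (185,192): print('roof front edge',z,[ray('t5',u,175.75,z).round(0) for u in (336,403)])
print('hinge',[ray('t5',u,213,45).round(0) for u in (331,396)])
print('divider front',ray('t5',362.5,208,50).round(0),'back',ray('t5',360,177,57).round(0))
t=cv2.imread('pics/t5.png').astype(int); h=np.array([440,-121,40]); u,v=proj('t5',h); print(u,v)
sub=t[int(v)-16:int(v)+16,int(u)-40:int(u)+40].min(2)
for c in range(0,80,10): r=sub[:,c:c+4].mean(1); k=r.argmax(); print(int(u)-40+c+2,int(v)-16+k,int(r[k]),end=' | ')
E
```

```text
bush [501.36303538 444.54307232 124.        ] [500.42347209 443.02739693 124.        ] TCP 522.8 460.7
roof front edge 185 [array([688., -33., 185.]), array([ 683., -217.,  185.])]
roof front edge 192 [array([685., -32., 192.]), array([ 680., -214.,  192.])]
hinge [array([635., -31.,  45.]), array([ 630., -227.,   45.])]
divider front [ 647. -127.   50.] back [ 748. -128.   57.]
367.3680878487274 276.3618211478364
329 275 145 | 339 261 182 | 349 275 244 | 359 275 245 | 369 275 247 | 379 275 250 | 389 275 248 | 399 261 178 |
```

Offset known. The gripper body could touch the cabinet's side wall, so I'll come in yawed about +10° in the left lane. Transit first.

servo_tool --pt "0 -1 4 0 0 0 -1" --pt "0 -3 8 0 0 -2 -1" --pt "0.5 -6 8.6 0 0 -4 -1" --pt "1 -9 8.6 0 0 -6 -1" --pt "1.5 -12 8.6 0 0 -8 -1" --pt "2 -15 8.6 0 0 -10 -1" --pt "2.5 -18 8.6 0 0 -12 -1" --pt "3 -21 8.6 0 0 -14 -1" --pt "3.5 -24 8.6 0 0 -16 -1" --pt "4 -27 8.6 0 0 -18 -1" --pt "4 -30 8.6 0 0 -20 -1" --pt "4 -33 8 0 0 -22 -1" --pt "4 -36 8 0 0 -24 -1" --pt "4 -39 7 0 0 -26 -1" --pt "4 -42 7 0 0 -28 -1" --pt "4 -45 6 0 0 -30 -1" --pt "4 -48 6 0 0 -32 -1" --pt "4 -51 6 0 0 -32 -1" --pt "4 -53 6 0 0 -32 -1" --pt "4 -53 6 0 0 -32 -1"

```text
t: 12.12
ee_pos: [562.8, -72.9, 146.0]
orientation: [-2.781, -0.217, -1.299]
ft_force: [-0.5, -0.7, -2.5]
width: 40.6
grasp_force: 30.0
```

```bash
python3 st.py
```

```text
t 12.1167 P [562.8 -72.9 146. ] q [-0.381  0.383  2.352  2.305  0.554 -1.18 ] F [-0.5 -0.7 -2.5] w 40.6 g 29.98801010660827
tilt 50.1 yaw 8.8 y [ 0.15 -0.99  0.  ] graspP [548.4 -75.1 158.2]
```

servo_tool --pt "1 -0.2 -2 0 0 0 -1" --pt "2.5 -0.2 -4 0 0 0 -1" --pt "4 -0.4 -5.4 0 0 0 -1" --pt "6 -0.5 -5.4 0 0 0 -1" --pt "8 -0.6 -5.4 0 0 0 -1" --pt "10 -0.7 -5.4 0 0 0 -1" --pt "11.5 -0.8 -5.4 0 0 0 -1" --pt "13 -0.8 -5.4 0 0 0 -1" --pt "14 -0.8 -5.4 0 0 0 -1" --pt "15 -0.8 -5.4 0 0 0 -1" --pt "15 -0.8 -5.4 0 0 0 -1" --pt "15 -0.8 -6.2 0 0 0 -1" --pt "15 -0.8 -6.8 0 0 0 -1" --pt "15 -0.8 -7 0 0 0 -1" --pt "15 -0.8 -7 0 0 0 -1"

```text
t: 13.37
ee_pos: [711.3, -77.3, 75.1]
orientation: [-2.78, -0.222, -1.296]
ft_force: [0.7, -0.3, -1.9]
width: 40.7
grasp_force: 30.0
```

```bash
python3 st.py; python3 - <<'E'
from h import *
s=snap('scene','s8')['image'][:,:,::-1]; t=snap('top','t8')['image'][:,:,::-1]
c=lambda i,u,v:cv2.resize(i[v:v+80,u:u+54],(400,592),interpolation=2)
cv2.imwrite('pics/m8.png',np.hstack([c(s,300,140),c(t,335,150)]))
E
```

```text
t 13.3667 P [711.3 -77.3  75.1] q [-0.274  0.651  2.055  2.412  0.503 -1.195] F [ 0.7 -0.3 -1.9] w 40.7 g 29.987698884797283
tilt 50.0 yaw 9.1 y [ 0.16 -0.99  0.  ] graspP [696.9 -79.6  87.3]
```

View pics/m8.png

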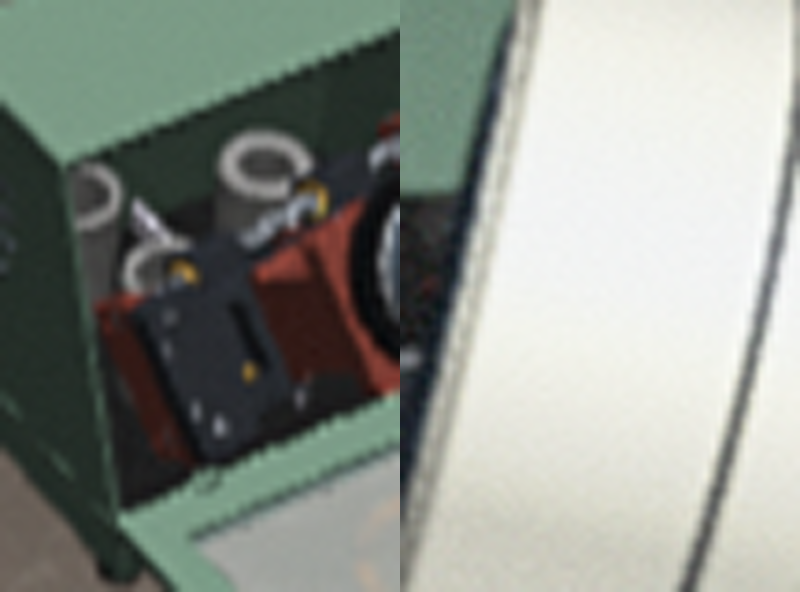

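The bush is in the left lane in front of the stored one, its ring at scene (321,176), and the stored bushes are standing. I check the position numerically before releasing.

```bash
python3 - <<'E'
from h import *
print(ray('s8',320.9,175.8,110))
print('expected ring px for bush (684,-80,110):',proj('s8',[684,-80,110]))
E
```

```text
[693.0876083  -78.63196849 110.        ]
expected ring px for bush (684,-80,110): [323.07203708 177.45250645]
```

servo_tool --pt "0 0 -0.2 0 0 0 -1" --pt "0 0 -0.35 0 0 0 -1" --pt "0 0 -0.45 0 0 0 -1" --pt "0 0 -0.45 0 0 0 -1" --pt "0 0 -0.45 0 0 0 -1"

```text
t: 13.88
ee_pos: [712.6, -77.4, 72.2]
orientation: [-2.778, -0.223, -1.3]
ft_force: [0.1, 0.8, -2.9]
width: 40.5
grasp_force: 30.0
```

servo_tool --pt "0 0 -0.15 0 0 0 -1" --pt "0 0 -0.25 0 0 0 -1" --pt "0 0 -0.25 0 0 0 -1" --pt "0 0 -0.25 0 0 0 -1"

```text
t: 14.22
ee_pos: [712.8, -77.4, 69.8]
orientation: [-2.778, -0.223, -1.3]
ft_force: [0.4, -0.8, -1.8]
width: 40.5
grasp_force: 30.0
```

servo_tool --pt "0 0 -0.1 0 0 0 -1" --pt "0 0 -0.1 0 0 0 -1" --pt "0 0 -0.1 0 0 0 0.25" --pt "0 0 -0.1 0 0 0 0.25" --pt "0 0 -0.1 0 0 0 0.25" --pt "0 0 -0.1 0 0 0 0.25" --pt "0 0 -0.1 0 0 0 0.25"

```text
t: 14.8
ee_pos: [712.8, -77.4, 68.8]
orientation: [-2.778, -0.223, -1.3]
ft_force: [-0.1, 0.4, 0.4]
width: 54.7
grasp_force: 0.0
```

Released. I retreat along the tool axis and travel to the short bush.

servo_tool --pt "-1.5 -0.24 1.3 0 0 0 0.25" --pt "-3 -0.48 2.5 0 0 0 0.25" --pt "-4.5 -0.72 3.8 0 0 0 0.25" --pt "-6 -0.96 5.1 0 0 0 0.25" --pt "-7.6 -1.2 6.4 0 0 0 0.25" --pt "-10 -1.2 7.5 0 0 0 0.5" --pt "-13 0 8.5 0 0 2 1" --pt "-15 3 9 0 0 4 1" --pt "-17 6 9 0 0 6 1" --pt "-18 9 9 0 0 8 1" --pt "-19 12 9 0 0 10 1" --pt "-20 15 9 0 0 12 1" --pt "-20 18 9 0 0 14 1" --pt "-21 21 9 0 0 16 1" --pt "-21 24 9 0 0 18 1" --pt "-22 27 9 0 0 20 1" --pt "-22 30 8 0 0 22 1" --pt "-23 33 7 0 0 24 1" --pt "-23 36 7 0 0 26 1" --pt "-23.2 39 6.1 0 0 27 1"

```text
t: 16.47
ee_pos: [480.7, 314.3, 130.3]
orientation: [-2.499, -0.818, -1.171]
ft_force: [1.8, -0.3, 0.6]
width: 87.8
grasp_force: 0.0
```

```bash
python3 st.py; python3 - <<'E'
from h import *
snap('scene','s9');snap('top','t9')
# ring of long bush expected at top z=105
for n in ('s9','t9'): print(n,proj(n,[685,-81,105]),proj(n,[747,-84,105]),proj(n,[747,-176,77]))
i=cv2.imread('pics/s9.png'); g=cv2.cvtColor(i,cv2.COLOR_BGR2GRAY)
print(g[160:200:2,300:352:2])
E
```

```text
t 16.4667 P [480.7 314.3 130.3] q [ 0.501  0.425  2.378  2.947  0.542 -1.489] F [ 1.8 -0.3  0.6] w 87.8 g 0.0
tilt 50.2 yaw 36.2 y [ 0.59 -0.81  0.  ] graspP [469.  305.6 142.5]
s9 [323.02723673 178.36012423] [311.90646107 165.85854784] [335.67336927 162.09617285]
t9 [349.03334991 189.03948499] [348.13973101 170.26910803] [376.81721487 173.93054574]
[[ 48  48  41  99 161 147 128  52  51  51  54  54  54  53  49 140 154  93
   93 132 155  43  47  46  47  47]
 [ 47  46  46  41  99  77 107  82  51  54  53  54  53  53  52 162 100  70
   72  53 164  86  35  44  47  46]
 [ 48  46  45  45  64  74  69 142  72  53  54  54  55  53  49 105 160 121
  110 130 167  51  34  38  47  47]
 [ 44  48  46  46  60  77  66  73 103  71  49  53  54  50  41  59  84 112
  138 129  79  36  33  32  33  47]
 [ 57  46  45  46  47  74  92 139  65 169  92  39  33  33  34  65  73  71
   72  73  70  33  33  35  35  34]
 [ 48  44  46  46  44 124 130  73  47  93 211  62  28  33  35  68  76  76
   72  73  73  33  36  34  34  32]
 [ 56  49  47  45  45  79  69  68  36  39  95 159  58  31  31  49  69  78
   77  71  46  34  3
[... 732 characters left out ...]
29  61 106
  159  42  32  33  33  35  33  32]
 [ 46  47  45  46  47  44  81  31  60  66  70  73  74  72  67  31  31  62
  112 141  34  32  32  34  35  33]
 [ 46  47  46  46  48  45  65  37  57  68  72  76  76  71  61  32  32  29
   75 110 152  33  33  32  34  33]
 [ 49  45  46  48  46  45  61  37  55  70  75  77  75  76  54  31  34  34
   30  81 119  32  33  34  33  28]
 [ 65  51  46  45  49  45  50  43  46  70  76  80  80  74  41  34  31  31
   33  29  89  30  30  29  39 100]
 [ 46  58  48  46  47  45  48  54  29  47  65  69  63  46  32  33  35  35
   32  31  30  29  53 115 154 160]
 [ 44  46  46  48  46  46  48  62  32  31  33  32  31  31  31  32  35  34
   31  29  57 122 161 157 157 158]]
```

The long bush stands at scene (323,178), as predicted, and both stored ones stand. Now to the short bush.

servo_tool --pt "0 2 -1 0 0 0 1" --pt "0 3.6 -3 0 0 0 1" --pt "0 3.6 -5 0 0 0 1" --pt "0 3.6 -7 0 0 0 1" --pt "0 3.6 -9 0 0 0 1" --pt "0 3.6 -10.5 0 0 0 1" --pt "0 3.6 -11.5 0 0 0 1" --pt "0 3.6 -12 0 0 0 1" --pt "0 3.6 -12 0 0 0 1"

```text
t: 17.32
ee_pos: [480.5, 347.8, 8.6]
orientation: [-2.503, -0.816, -1.168]
ft_force: [-0.3, -0.5, 0.5]
width: 87.6
grasp_force: 0.0
```

```bash
python3 st.py; python3 - <<'E'
from h import *
snap('scene','sA'); P=ctrl.get_obs()['ee_pos']; print(proj('sA',P),proj('sA',[465,337,34]))
g=cv2.cvtColor(cv2.imread('pics/sA.png'),cv2.COLOR_BGR2GRAY); i=cv2.imread('pics/sA.png').astype(int)
u0,v0=212,290
for v in range(v0,v0+44,2):
    print(v,''.join('R' if i[v,u,2]>i[v,u,0]*1.7+10 and i[v,u,2]>40 else '#' if g[v,u]<60 else '+' if g[v,u]<110 else '.' if g[v,u]<135 else 'O' for u in range(u0,u0+70)))
E
```

```text
t 17.3167 P [480.5 347.8   8.6] q [ 0.59   0.79   2.317  3.102  0.839 -1.571] F [-0.3 -0.5  0.5] w 87.6 g 0.0
tilt 50.0 yaw 36.0 y [ 0.59 -0.81  0.  ] graspP [468.7 339.3  20.8]
[229.15580035 314.18314655] [235.40018327 311.68504181]
290 OOO.++++++++++++.OOOOO++++++++++++++.OO.++++++R+OO.+R#RR##############
292 OO.O.+++++++++++++++.++++++++++++.++.OO+RRRRRR+OO.+###################
294 O....+++++++++++++++++++++++++RRRRRRRRRRRRRRR#OO.+RR##################
296 O....++++++++++++++++++++++.+#R##############OO.#RRR+#####RRRRR#####+O
298 .....++++++++++++++++++++++++##############+OO.#RRR+##+RRRRRRR#####+OO
300 OOO...++++++++++++++++++++++++++##########+OO.+++.+###RRRRRRRR#####OOO
302 OOO...++++++++++++++++++++++++++++++++++++.O.+++.+##RRRRRRRRR#####+OO.
304 OO....+++++++++++++++....++++++.+++++++++.O.+++.+##RRRRRRRRRR#####+OO.
306 ......+++++++++++.OOOOOOOOO.+++.++++++++.O.+++++##RRRRRRRRRRR#####.OO+
308 ....+++++++++++.OOO++++++.OOO.+++++++++.O.+++++##RRRRRRRRRRRR#####+OO.
310 ..++++++++++++.OO.+#+++++#+OOO++++++++.O.+++++##RRRRRRRRRRRRRR#####OOO
312 ++++++++++++++OOO+++#+#+##+OOO+++++++.O.+++++###RRRRRR+RRRRRRR#####+OO
314 +++++++++++++++OOO++++++++OOO+++++++.O.+++++###RRRRRRRRRRRRRRRR#####+O
316 ++++++++++++++++.OOOOOOOOOO.+#+++++.O.+++++##+RRRRRRRRRRRRRRRRRR######
318 +++++++++++++++##++..O..+++++#######+#++++#####RRRRRRRRRRRRRRRRRR#####
320 ++++++++++++++++#+++++++++++##########+++########RRRRR#RRRRRRRRRRR####
322 +++++++++++++++++++++++++++########################RRRRRRRRRRRRRRRRRR#
324 ++++++++++++++++++++++++++##################++#######RRRRRRRRRRRRRRRRR
326 ++++++++++++RRRRRRRRRRRRRR##RR##############++++#######RRRRRRRRRRRRRRR
328 ++++++++++++#RRRRRRRRRRR+RRRRRRRR##############+.R#########+++++++.++R
330 ++++++++++++++#RRRRRRRRRRRRRRRR+#####.+#########RRR#####++++++++++++.+
332 ++++++++++++++++#RRRR#####R#+RR##################+#####+.+++++++++++++
```

servo_tool --pt "0.4 0.3 0 0 0 0 1" --pt "0.9 0.65 0 0 0 0 1" --pt "0.9 0.65 -0.1 0 0 0 1" --pt "0.9 0.65 -0.2 0 0 0 1" --pt "0.9 0.65 -0.3 0 0 0 1" --pt "0.9 0.65 -0.3 0 0 0 1"

```text
t: 17.87
ee_pos: [489.6, 355.0, 6.8]
orientation: [-2.501, -0.817, -1.171]
ft_force: [-0.0, 0.1, -0.5]
width: 87.6
grasp_force: 0.0
```

No contact with the bench, so I go 3 mm lower and close.

servo_tool --pt "0 0 -0.15 0 0 0 1" --pt "0 0 -0.3 0 0 0 1" --pt "0 0 -0.3 0 0 0 1" --pt "0 0 -0.3 0 0 0 -1" --pt "0 0 -0.3 0 0 0 -1" --pt "0 0 -0.3 0 0 0 -1" --pt "0 0 -0.3 0 0 0 -1" --pt "0 0 -0.3 0 0 0 -1" --pt "0 0 -0.3 0 0 0 -1" --pt "0 0 -0.3 0 0 0 -1" --pt "0 0 -0.3 0 0 0 -1" --pt "0 0 -0.3 0 0 0 -1" --pt "0 0 -0.3 0 0 0 -1"

```text
t: 18.95
ee_pos: [489.7, 355.2, 3.8]
orientation: [-2.5, -0.817, -1.171]
ft_force: [-0.1, 0.2, -0.0]
width: 39.4
grasp_force: 30.0
```

servo_tool --pt "0 0 0.7 0 0 0 -1" --pt "0 0 2 0 0 0 -1" --pt "0 0 4 0 0 0 -1" --pt "0 0 6 0 0 0 -1" --pt "0 0 6 0 0 0 -1"

```text
t: 19.37
ee_pos: [490.3, 355.4, 67.0]
orientation: [-2.498, -0.816, -1.175]
ft_force: [0.6, 0.3, -1.7]
width: 39.3
grasp_force: 30.0
```

```bash
python3 st.py; python3 - <<'E'
from h import *
snap('scene','sB');snap('top','tB'); P=ctrl.get_obs()['ee_pos']; 
B=P+[-24,-17,28]; print(B,proj('sB',B),proj('tB',B))
for n in ('sB','tB'):
  i=cv2.imread('pics/%s.png'%n).astype(int); g=i.sum(2)//3
  u0,v0=(proj(n,B)-[22,18]).astype(int)
  print(n,u0)
  for v in range(v0,v0+36,1 if n=='tB' else 2):
    print(v,''.join('R' if i[v,u,2]>i[v,u,0]*1.7+10 and i[v,u,2]>40 else '#' if g[v,u]<60 else '+' if g[v,u]<110 else '.' if g[v,u]<135 else 'O' for u in range(u0,u0+50)))
E
```

```text
t 19.3667 P [490.3 355.4  67. ] q [ 0.592  0.625  2.316  3.096  0.678 -1.561] F [ 0.6  0.3 -1.7] w 39.3 g 29.988602143546785
tilt 50.3 yaw 36.0 y [ 0.59 -0.81  0.  ] graspP [478.5 346.8  79.1]
[465.80057474 338.12298415  92.60712268] [233.49282098 298.81824912] [202.77608668 267.00185191]
sB 211
280 OO.OO+++++++++++++OOOOO.++++++++++++++#RRORR###RR#
282 OO++++++++++++++++OOOOO.++..+++++++++.O+.O.+R#RR##
284 OO.+++++++++++++++OOOOO++++++++++++RRR+.OO#######+
286 OOO+++++++++++++++OOOOO+++++RRRRRRRRR+.O.#R#####RR
288 .OO++++++++++++++.OO+RRRRRRRR#######+.O.#RRR###RRR
290 OOOO.++++++++++++.OO.+.++###########...+#RR###RRRR
292 OO....+++++++++..OOOOOOOOOO.#######+O.+######RRRRR
294 OO....++++++++.OOO+++++++.OOO+######++OO.+##RRRRRR
296 O.....+++++++.OO.+#++++++#+.+#########++###RRRRRR+
298 O.....+++++++.OO.+#++#++#+++###########+###RRRRRRR
300 OOO....+++++++.OO.+++++++.+##############+RRRRRRRR
302 OOOO..+++++++++....+++RRR##RRRR##########RRRRRRRRR
304 OOO....++++RRRRRRRRRRRRRRRRR+O.RR###########RRRRRR
306 .......+++++#RRRRRRRRRRRRR#+..+#R#############RRRR
308 .....+++++++++#RRRRRRRRRR#+..
[... 1473 characters left out ...]
OOOOOOOOOOOOOOOOOOOOOOOOOOOOOOOOOOOOOOOO
273 OOOOOOOOOOOOOOOOOOOOOOOOOOOOOOOOOOOOOOOOOOOOOOOOOO
274 OOOOOOOOOOOOOOOOOOOOOOOOOOOOOOOOOOOOOOOOOOOOOOOOOO
275 OOOOOOOOOOOOOOOOOOOOOOOOOOOOOOOOOOOOOOOOOOOOOOOOOO
276 OOOOOOOOOOOOOOOOOOOOOOOOOOOOOOOOOOOOOOOOOOOOOOOOOO
277 OOOOOOOOOOOOOOOOOOOOOOOOOOOOOOOOOOOOOOOOOOOOOOOOOO
278 OOOOOOOOOOOOOOOOOOOOOOOOOOOOOOOOOOOOOOOOOOOOOOOOOO
279 OOOOOOOOOOOOOOOOOOOOOOOOOOOOOOOOOOOOOOOOOOOOOOOOOO
280 OOOOOOOOOOOOOOOOOOOOOOOOOOOOOOOOOOOOOOOOOOOOOOOOOO
281 OOOOOOOOOOOOOOOOOOOOOOOOOOOOOOOOOOOOOOOOOOOOOOOOOO
282 OOOOOOOOOOOOOOOOOOOOOOOOOOOOOOOOOOOOOOOOOOOOOOOOOO
283 OOOOOOOOOOOOOOOOOOOOOOOOOOOOOOOOOOOOOOOOOOOOOOOOOO
284 OOOOOOOOOOOOOOOOOOOOOOOOOOOOOOOOOOOOOOOOOOOOOOOOOO
```

The short bush is gripped, with its bottom at TCP z minus 3.8. I'll place it about 40 mm behind the hinge in the right lane with world yaw -5.5°, which keeps the gripper body clear of both the side wall and the long bush.

servo_tool --pt "0 0 3 0 0 0 -1" --pt "0 -1 6 0 0 -1 -1" --pt "0.5 -4 8.5 0 0 -3 -1" --pt "1 -7 8.5 0 0 -6 -1" --pt "1.5 -10 8.5 0 0 -8 -1" --pt "2 -13 8.5 0 0 -10 -1" --pt "2.5 -16 8.5 0 0 -13 -1" --pt "3 -19 8.5 0 0 -16 -1" --pt "3.5 -22 8.5 0 0 -18 -1" --pt "4 -25 8.5 0 0 -20 -1" --pt "4 -28 8.5 0 0 -23 -1" --pt "4.5 -31 8.5 0 0 -26 -1" --pt "4.5 -34 8.5 0 0 -28 -1" --pt "5 -37 8 0 0 -30 -1" --pt "5 -40 8 0 0 -33 -1" --pt "5 -43 8 0 0 -36 -1" --pt "5 -46 7 0 0 -39 -1" --pt "5 -49 6 0 0 -41.5 -1" --pt "5 -52 5 0 0 -41.5 -1" --pt "5 -53.5 4 0 0 -41.5 -1"

```text
t: 21.13
ee_pos: [539.5, -182.0, 102.2]
orientation: [2.807, -0.133, 1.311]
ft_force: [0.0, -0.4, -2.0]
width: 39.0
grasp_force: 30.0
```

servo_tool --pt "0 0 0 0 0 0 -1" --pt "0 0 0 0 0 0 -1"

```text
t: 21.3
ee_pos: [538.7, -180.4, 101.9]
orientation: [2.808, -0.135, 1.308]
ft_force: [0.5, 1.1, -2.0]
width: 38.8
grasp_force: 30.0
```

```bash
python3 st.py
```

```text
t 21.3 P [ 538.7 -180.4  101.9] q [-0.536  0.511  2.369  2.566  0.643 -1.386] F [ 0.5  1.1 -2. ] w 38.8 g 29.98807471803211
tilt 50.0 yaw -5.5 y [-0.1 -1.   0. ] graspP [ 524.2 -179.   114.2]
```

servo_tool --pt "1 0 -1 0 0 0 -1" --pt "3 0 -2 0 0 0 -1" --pt "5 0 -3 0 0 0 -1" --pt "7 0 -3.6 0 0 0 -1" --pt "9 0 -3.6 0 0 0 -1" --pt "11 0 -3.6 0 0 0 -1" --pt "12.5 0 -3.6 0 0 0 -1" --pt "14 0 -3.6 0 0 0 -1" --pt "15 0 -3.6 0 0 0 -1" --pt "15.9 0 -3.6 0 0 0 -1" --pt "15.9 0 -3.6 0 0 0 -1" --pt "15.9 0 -4.3 0 0 0 -1" --pt "15.9 0 -4.8 0 0 0 -1" --pt "15.9 0 -5 0 0 0 -1" --pt "15.9 0 -5 0 0 0 -1"

```text
t: 22.55
ee_pos: [697.3, -179.8, 52.2]
orientation: [2.808, -0.132, 1.309]
ft_force: [-0.1, 0.0, -2.1]
width: 38.8
grasp_force: 30.0
```

```bash
python3 st.py; python3 - <<'E'
from h import *
snap('scene','sC'); n='sC'
print('long top',proj(n,[685,-81,105]),'short top',proj(n,[670,-175,82]),'storedS',proj(n,[747,-176,77]))
i=cv2.imread('pics/%s.png'%n).astype(int); g=i.sum(2)//3
for v in range(156,214,2):
    print(v,''.join('R' if i[v,u,2]>i[v,u,0]*1.7+10 and i[v,u,2]>40 else '#' if g[v,u]<50 else '+' if g[v,u]<90 else '.' if g[v,u]<120 else 'O' for u in range(305,380)))
E
```

```text
t 22.55 P [ 697.3 -179.8   52.2] q [-0.362  0.698  2.061  2.715  0.511 -1.369] F [-0.1  0.  -2.1] w 38.8 g 29.988121575694233
tilt 50.0 yaw -5.4 y [-0.09 -1.    0.  ] graspP [ 682.8 -178.5   64.4]
long top [323.02723673 178.36012423] short top [350.6986249  175.53035198] storedS [335.67336927 162.09617285]
156 OOOOOOOOOOOOOOOOO.+###########################################+############
158 OOOOOOOOOOO..+#+##########+.OOOO..+###########################+############
160 #+OOOO..+#+#############+OOO.+++.OOO+#########################+############
162 ###+++...+##############+OO.+++++#+OO+##############################+++##..
164 ###++++++OO+#############.OOO.....OOO##########################+.+#######+O
166 ###+++++#+O.#+###########+++..OOO..++#####################++OOOOR+#####+OOO
168 ####++++.OO++OO+########++++++++++++#################++.OOO....RR####+.OOOO
170 ####+.OO.++##+.OO+#######+++++++++++################+OO.+#RRRRRR####+.OOOOO
172 ####+++++++###++.OO+######+++++++++######..OO+########+RRRRRRRR####++.OOOOO
174 #####++++++#+.OOO.OO..++#########RRR+++####++++#####RRRRRRRRRR####++
[... 827 characters left out ...]
++++++#####################++...OOOOOOO.......OOOOOOO..OOOOO
198 ########++##########################+.OOOOOOOOOOOO....OOOOOOOOOOOOOOOO..OOO
200 #########+#####################...OOOOOOOOOOO....OOOOOOOOOOOOOOOOOOOOOOO..O
202 ##++#####+#################+.OOOOOOOOOOOO..+.OOOOOOOOOOOOOOOOOOOOOOOOOOOOO.
204 ####+####++##########....OOOOOOOOOOOOO..OOOOOOOOOOOOOOOOOOOOOOOOOOOOOOOOOOO
206 +#########+######+..OO..OOOOOOOO....OOOOOOOOOOOOOOOOOOOOOOOOOOOOOOOOOOOOOOO
208 .++#####+#+##+..OOOOOOOOOOOO....OOOOOOOOOOOOOOOOOOOOOOOOOOOOOOOOOOOOOOOOOOO
210 ...++####++OOOOOOOOOOOO....OOOOOOOOOOOOOOOOOOOOOOOOOOOOOOOOOOOOOOOOOOOOOOOO
212 .....+######.OOOOOOO...OOOOOOOOOOOOOOOOOOOOOOOOOOOOOOOOOOOOOOOOOOOOOOOOOOOO
```

servo_tool --pt "0 0 -0.2 0 0 0 -1" --pt "0 0 -0.4 0 0 0 -1" --pt "0 0 -0.5 0 0 0 -1" --pt "0 0 -0.55 0 0 0 -1" --pt "0 0 -0.55 0 0 0 -1"

```text
t: 23.02
ee_pos: [698.6, -180.0, 48.1]
orientation: [2.806, -0.131, 1.312]
ft_force: [-0.6, 0.1, -1.6]
width: 39.2
grasp_force: 30.0
```

servo_tool --pt "0 0 -0.1 0 0 0 -1" --pt "0 0 -0.15 0 0 0 -1" --pt "0 0 -0.15 0 0 0 -1"

```text
t: 23.27
ee_pos: [698.8, -179.9, 46.9]
orientation: [2.806, -0.131, 1.313]
ft_force: [0.5, -0.9, -1.0]
width: 39.0
grasp_force: 30.0
```

servo_tool --pt "0 0 -0.08 0 0 0 -1" --pt "0 0 -0.08 0 0 0 0.15" --pt "0 0 -0.08 0 0 0 0.15" --pt "0 0 -0.08 0 0 0 0.15" --pt "0 0 -0.08 0 0 0 0.15" --pt "0 0 -0.08 0 0 0 0.15"

```text
t: 23.77
ee_pos: [698.8, -180.0, 46.0]
orientation: [2.806, -0.131, 1.313]
ft_force: [-0.3, -0.6, -0.6]
width: 50.7
grasp_force: 0.0
```

Released. I back out, then bring the tool upright clear of everything.

servo_tool --pt "-1.5 0.14 1.3 0 0 0 0.15" --pt "-3 0.28 2.5 0 0 0 0.15" --pt "-4.5 0.42 3.8 0 0 0 0.15" --pt "-6 0.56 5.1 0 0 0 0.15" --pt "-7.6 0.7 6.4 0 0 0 0.15" --pt "-10 1 9 0 0 0 0.15" --pt "-13 2 12 0 0 0 0.15" --pt "-16 3 15 0 5 0 0.15" --pt "-19 4 18 1 10 0 0.15" --pt "-22 5 20 2 17 0 0.15" --pt "-24 6 20 2.4 25 0 0.15" --pt "-24 6 20 3 32 0 0.15" --pt "-24 6 20 4 39 0 0.15" --pt "-24 6 20 4.8 49.8 0 0.15" --pt "-24 6 20 4.8 49.8 0 0.15" --pt "-24 6 20 4.8 49.8 0 0.15" --pt "-24 6 20 4.8 49.8 0 0.15" --pt "-24 6 20 4.8 49.8 0 0.15"

```text
t: 25.27
ee_pos: [467.9, -112.8, 241.6]
orientation: [-2.959, 0.058, -0.719]
ft_force: [0.3, 1.0, -0.3]
width: 50.3
grasp_force: 0.0
```

```bash
python3 st.py; python3 - <<'E'
from h import *
snap('scene','sD');snap('top','tD')
for n in('sD','tD'):
  print('long top',proj(n,[685,-81,105]),'short top',proj(n,[670,-175,77]),'storedS',proj(n,[747,-176,77]))
n='sD'
i=cv2.imread('pics/%s.png'%n).astype(int); g=i.sum(2)//3
for v in range(156,204,2):
    print(v,''.join('R' if i[v,u,2]>i[v,u,0]*1.7+10 and i[v,u,2]>40 else '#' if g[v,u]<50 else '+' if g[v,u]<90 else '.' if g[v,u]<120 else 'O' for u in range(305,380)))
E
```

```text
t 25.2667 P [ 467.9 -112.8  241.6] q [-0.454 -0.014  2.194  0.498  0.619  0.797] F [ 0.3  1.  -0.3] w 50.3 g 0.0
tilt 27.9 yaw 10.4 y [-0.01 -0.99 -0.1 ] graspP [ 459.2 -114.4  258.4]
long top [323.02723673 178.36012423] short top [350.51074507 176.72899   ] storedS [335.67336927 162.09617285]
long top [349.03334991 189.03948499] short top [379.52307203 196.90076747] storedS [376.81721487 173.93054574]
156 OOOOOOOOOOOOOOOOOO.+++#++++#++++++++++########################+############
158 OOOOOOOOOOOOO.+++++++++++++OOOOOOO.+++#######+################+############
160 +.OOOOOO.+++#++++++++++++OOOO....OOO.####################+###++############
162 ##+.++..O+++++++++++++++.OO.++++++.OO.#######################+++###########
164 ###+++++.OO++++++++++++++.OOOO...OOOO+########################++##########R
166 ###+++++++O.++++++++++##++++..OOOO.++################+########++#########RR
168 #+##+++.OOO++OO.########+++++++++++++###########+##############+###########
170 ####+OOO.++#+.OOO+######++++++++++++########################+##++##########
172 ####+++++++###+.OOO+#####+++++++++++####+.OOOOOOO.
[... 525 characters left out ...]
+++++++++###+..OO.#######++++++++++############+.OOOOO.+++++
188 ######++###+++++++++++++#####+OOOO+####################+++.OOOOOOOOOOOOO+++
190 #######++##+++++++++++++#######+..OO+################+OOOOOOOOOOOOOOOOOOOO+
192 #######++##+++++++++++++#########+.O+###########+.OOOOOOOOOOOOOO.OOOOOOOOOO
194 #######++##++++++++++++############.########+.OOOOOOOOOOOOOOO.OOOO.OOOOOOOO
196 ##+####+++###++++++++##################+..OOOOOOOOOOOOOO.OOOOOOOOOOO.OOOOOO
198 ###+####++#########################+.OOOOOOOOOOOOOO..OOOOOOOOOOOOOOOOO.OOOO
200 +++#####++####################+..OOOOOOOOOOOOOO.OOOOOOOOOOOOOOOOOOOOOOOO.OO
202 ##+++####+################+.OOOOOOOOOOOOOO...OOOOOOOOOOOOOOOOOOOOOOOOOOOOO.
```

All four bushes stand; the short ring is centred at scene (350,176). Next, tool straight down with the fingers closing along x.

```bash
python3 - <<'E'
from h import *; from rot import *
o=ctrl.get_obs()
for yaw in (88.5,-91.5): print(turn(o['orientation'],tgt(yaw,0,-1)))
E
```

```text
[-25.8  17.9  88.6]
[ 17.9  25.8 -87.4]
```

servo_tool --pt "0 0 0 0 12 0 0.15" --pt "0 0 0 0 12 0 0.15"

```text
t: 25.53
ee_pos: [469.6, -111.8, 241.6]
orientation: [-3.018, 0.074, -0.412]
ft_force: [1.0, 0.3, 1.0]
width: 50.6
grasp_force: 0.0
```

```bash
python3 st.py; python3 - <<'E'
from h import *; from rot import *
o=ctrl.get_obs()
for yaw in (88.5,-91.5): print(turn(o['orientation'],tgt(yaw,0,-1)))
E
```

```text
t 25.5333 P [ 469.6 -111.8  241.6] q [-0.384  0.052  2.058  0.25   0.825  1.084] F [1.  0.3 1. ] w 50.6 g 0.0
tilt 16.5 yaw 18.0 y [-0.04 -0.99 -0.1 ] graspP [ 464.5 -113.5  259.8]
[-16.4   8.1  90.6]
[  8.1  16.3 -88. ]
```

servo_tool --pt "-1 0 0 -4 2 7 -0.4" --pt "-2 -1 0 -8 4 14 -0.4" --pt "-2.6 -1.1 0 -12 6 21 -0.4" --pt "-2.6 -1.1 0 -16.4 8.1 30 -0.4" --pt "-2.6 -1.1 0 -16.4 8.1 50 -0.4" --pt "-2.6 -1.1 -3 -16.4 8.1 70 -0.4" --pt "-2.6 -1.1 -6 -16.4 8.1 90.6 -0.4" --pt "-2.6 -1.1 -9 -16.4 8.1 90.6 -0.4" --pt "-2.6 -1.1 -13 -16.4 8.1 90.6 -0.4" --pt "-2.6 -1.1 -13 -16.4 8.1 90.6 -0.4" --pt "-2.6 -1.1 -13 -16.4 8.1 90.6 -0.4" --pt "-2.6 -1.1 -13 -16.4 8.1 90.6 -0.4" --pt "-2.6 -1.1 -13 -16.4 8.1 90.6 -0.4" --pt "-2.6 -1.1 -13 -16.4 8.1 90.6 -0.4" --pt "-2.6 -1.1 -13 -16.4 8.1 90.6 -0.4"

```text
t: 26.78
ee_pos: [444.3, -121.9, 110.6]
orientation: [-2.244, -2.194, -0.011]
ft_force: [0.5, -0.4, 0.2]
width: 26.4
grasp_force: 0.0
```

```bash
python3 st.py; python3 - <<'E'
from h import *; from rot import *
o=ctrl.get_obs(); print(turn(o['orientation'],tgt(88.5,0,-1)))
snap('scene','sE');snap('top','tE')
for n in ('t5','sE','tE'):
  g=cv2.imread('pics/%s.png'%n).astype(int).min(2)
  print(n,[proj(n,[443,-123+d,40]).round(1) for d in (60,0,-60)])
  for d in (70,50,30,-30,-50,-70):
    u,v=proj(n,[443,-123+d,40]); c=g[int(v)-14:int(v)+14,int(u)-1:int(u)+2].mean(1); k=c.argmax(); 
    print(d,int(c[k]),ray(n,u,int(v)-14+k+.0,40).round(0)[:2],end=' | ')
  print()
E
```

```text
t 26.7833 P [ 444.3 -121.9  110.6] q [-0.299  0.327  2.051  0.011  0.763 -0.285] F [ 0.5 -0.4  0.2] w 26.4 g 0.0
tilt 0.4 yaw 66.1 y [ 1.   -0.02  0.  ] graspP [ 444.2 -122.   129.6]
[-0.4  0.2 -0.2]
t5 [array([346.9, 275.9]), array([368. , 275.3]), array([389. , 274.8])]
70 245 [446. -53.] | 50 245 [442. -73.] | 30 245 [445. -93.] | -30 250 [ 446. -153.] | -50 250 [ 443. -173.] | -70 248 [ 442. -193.] | 
sE [array([367.1, 249.9]), array([384., 241.]), array([400.3, 232.4])]
70 240 [450. -58.] | 50 240 [447. -76.] | 30 240 [447. -96.] | -30 241 [ 448. -157.] | -50 239 [ 445. -175.] | -70 239 [ 446. -195.] | 
tE [array([346.9, 275.9]), array([368. , 275.3]), array([389. , 274.8])]
70 229 [409. -50.] | 50 228 [408. -70.] | 30 227 [408. -89.] | -30 223 [ 406. -149.] | -50 222 [ 408. -169.] | -70 198 [ 411. -189.] |
```

Bar measured at x ≈ 445; descending over it.

servo_tool --pt "0.1 0 -3 0 0 0 -0.4" --pt "0.1 0 -5.5 0 0 0 -0.4" --pt "0.1 0 -7 0 0 0 -0.4" --pt "0.1 0 -8 0 0 0 -0.4" --pt "0.1 0 -9 0 0 0 -0.4" --pt "0.1 0 -9.8 0 0 0 -0.4" --pt "0.1 0 -9.8 0 0 0 -0.4"

```text
t: 27.47
ee_pos: [444.5, -123.5, 13.0]
orientation: [-2.249, -2.192, -0.005]
ft_force: [-1.0, 0.1, -0.4]
width: 26.2
grasp_force: 0.0
```

servo_tool --pt "0 0 0 0 0 0 -1" --pt "0 0 0 0 0 0 -1" --pt "0 0 0 0 0 0 -1" --pt "0 0 0 0 0 0 -1"

```text
t: 27.8
ee_pos: [445.2, -123.9, 14.6]
orientation: [2.248, 2.193, 0.006]
ft_force: [-1.5, -0.6, 3.4]
width: 9.1
grasp_force: 30.0
```

The bar is pinched. I raise the door along its arc.

servo_tool --pt "0 0 0.7 0 0 0 -1" --pt "0.05 0 1.8 0 0 0 -1" --pt "0.2 0 3.1 0 0 0 -1" --pt "0.4 0 4.4 0 0 0 -1" --pt "0.7 0 5.7 0 0 0 -1" --pt "1.1 0 7.0 0 0 0 -1" --pt "1.6 -0.05 8.2 0 0 0 -1" --pt "2.2 -0.05 9.4 0 0 0 -1" --pt "2.9 -0.1 10.5 0 0 0 -1" --pt "3.6 -0.1 11.6 0 0 0 -1" --pt "4.4 -0.1 12.6 0 0 0 -1"

```text
t: 28.72
ee_pos: [486.1, -124.6, 140.5]
orientation: [-2.246, -2.191, 0.001]
ft_force: [-7.2, -3.6, 1.2]
width: 9.1
grasp_force: 30.0
```

```bash
python3 st.py
```

```text
t 28.7167 P [ 486.1 -124.6  140.5] q [-0.276  0.332  1.943  0.002  0.871 -0.252] F [-7.2 -3.6  1.2] w 9.1 g 30.00098615884781
tilt 0.2 yaw 143.4 y [ 1.   -0.02 -0.  ] graspP [ 486.2 -124.7  159.5]
```

servo_tool --pt "0.9 0 1.0 0 0 0 -1" --pt "1.8 0 1.9 0 0 0 -1" --pt "2.8 -0.1 2.7 0 0 0 -1" --pt "3.9 -0.1 3.5 0 0 0 -1" --pt "5 -0.1 4.2 0 0 0 -1" --pt "6.2 -0.2 4.8 0 0 0 -1" --pt "7.4 -0.2 5.4 0 0 0 -1" --pt "8.6 -0.2 5.8 0 0 0 -1" --pt "9.9 -0.3 6.2 0 0 0 -1" --pt "11.2 -0.3 6.5 0 0 0 -1" --pt "12.5 -0.3 6.6 0 0 0 -1" --pt "13.8 -0.4 6.7 0 0 0 -1" --pt "15.1 -0.4 6.7 0 0 0 -1" --pt "16.5 -0.4 6.6 0 0 0 -1" --pt "17.5 -0.45 6.5 0 0 0 -1" --pt "17.5 -0.45 6.5 0 0 0 -1"

```text
t: 30.05
ee_pos: [671.9, -128.8, 212.9]
orientation: [2.239, 2.185, 0.024]
ft_force: [6.5, 5.1, 26.1]
width: 3.5
grasp_force: 25.6
```

```bash
python3 st.py
```

```text
t 30.05 P [ 671.9 -128.8  212.9] q [-0.209  0.489  1.495  0.006  1.139 -0.187] F [ 6.5  5.1 26.1] w 3.5 g 25.646625459194183
tilt 1.2 yaw 3.9 y [ 1.   -0.02  0.02] graspP [ 671.5 -128.8  231.9]
```

The bar has slipped to the tips but is past upright (x about 672 against the hinge at 632). I release it and lift away.

servo_tool --pt "0 0 0.5 0 0 0 -0.4" --pt "0 0 1 0 0 0 -0.4" --pt "0 0 2 0 0 0 -0.4" --pt "0 0 4 0 0 0 -0.4" --pt "0 0 6 0 0 0 -0.4" --pt "-2 0 9 0 0 0 -0.4" --pt "-5 0 12 0 0 0 -0.4" --pt "-9 1 13 0 0 0 -0.4" --pt "-13 3 13 0 0 0 -0.4" --pt "-17 6 13 0 0 0 -0.4" --pt "-20 10 13 0 0 0 -0.4" --pt "-20 14 13 0 0 0 -0.4" --pt "-20 18 13 0 0 0 -0.4" --pt "-20 22 13 0 0 0 -0.4" --pt "-20 26 13 0 0 0 -0.4" --pt "-20 30 13 0 0 0 -0.4" --pt "-20 30 13 0 0 0 -0.4" --pt "-20 30 13 0 0 0 -0.4"

```text
t: 31.55
ee_pos: [463.2, 172.7, 335.0]
orientation: [-2.244, -2.198, -0.004]
ft_force: [-0.8, -0.9, 0.6]
width: 26.4
grasp_force: 0.0
```

```bash
cat > chk.py <<'E'
import sys
from h import *
def ex(n):
    g=cv2.imread('pics/%s.png'%n).astype(int)[120:170,300:380]; m=(g.min(2)>205); ys,xs=np.nonzero(m)
    return [(a+300,round(float(ys[(xs>=a)&(xs<a+3)].mean()+120),1)) if ((xs>=a)&(xs<a+3)).any() else None for a in range(12,64,6)]
snap('scene',sys.argv[1]); print('s0',ex('s0'));print(ex(sys.argv[1]))
d=np.abs(cv2.imread('pics/s0.png').astype(int)-cv2.imread('pics/%s.png'%sys.argv[1]).astype(int)).sum(2)[125:230,285:375]; print('diff px>60:',(d>60).sum())
n=sys.argv[1]; i=cv2.imread('pics/%s.png'%n).astype(int); g=i.sum(2)//3
for v in range(150,204,2): print(v,''.join('#' if g[v,u]<70 else '+' if g[v,u]<95 else '.' if g[v,u]<125 else 'O' for u in range(305,380)))
E
python3 st.py; python3 chk.py sF
```

```text
t 31.55 P [463.2 172.7 335. ] q [3.320e-01 8.600e-02 1.762e+00 1.000e-03 1.292e+00 3.520e-01] F [-0.8 -0.9  0.6] w 26.4 g 0.0
tilt 0.1 yaw 51.7 y [ 1.   -0.02  0.  ] graspP [463.2 172.6 354. ]
s0 [(312, 147.0), (318, 145.9), (324, 144.9), (330, 140.8), (336, 138.5), (342, 136.3), (348, 133.8), (354, 131.3), None]
[(312, 124.0), (318, 120.3), (324, 144.9), (330, 140.8), (336, 138.3), (342, 136.3), (348, 134.0), (354, 131.5), None]
diff px>60: 2441
150 #############+OOOOOOOOOOOOOOOOOOO..OOOO.++++++++++++.+++..#+++++###########
152 #############.OOOOOOOOOOOOOO..OOOO.++++++++++++++++.......#+++++###########
154 #############OOOOOOOOO...OOOO.++++++++++.+++++........+...++++++###########
156 #############OOOOO.OOOOO.+++++++++++++++..+.........++...++#++++.##########
158 #############++OOOO.+++++++++++..O..............++.+.+.+.+.#+++++##########
160 ##############++++++++++++++...OOOOOO+++....+++............#+++++##########
162 ##############+++++++++..OOO......OOO.+++....+++..+....+..+#+++++##########
164 #################+..+....OOOOOOOOOOOO.++++++..+......+....+++++++##########
166 #####
[... 810 characters left out ...]
#############.OOOO+++++++.......OOOOOOO.++++++++++..OO.#####
188 ############################+.OOOO.+++++++.OOOOOO.++++++++++O.O.....OOOO+##
190 ######################+++++++++.OOOO.+.OOOOOO.+++++++++.OOOOOOO+##.....OO.#
192 #################+......+++++++++OOOOOOO.++++++++++.+.OOOOOO+####+......OOO
194 ##############+..O.....++++++..OOOOO++++++++++...O+.+#++########.........OO
196 ##########++++++.....+++..OOOOO.++++++++++++OOO.+############+.O...........
198 ##########+++++++++...OOOOO.++++++++++..O...###########+..O................
200 ###########+++++.OOOOO.++++++++++++OOO.+###########........................
202 ###+#######+++++.O.++++++++++.+O...###########+..............O...........OO
```

The bar is back at its shut position. I swing the arm aside to see the left lane before handing in.

servo_tool --pt "-2 -4 0 0 0 0 -0.4" --pt "-2 -8 0 0 0 0 -0.4" --pt "-2 -12 0 0 0 0 -0.4" --pt "-2 -16 0 0 0 0 -0.4" --pt "-2 -20 0 0 0 0 -0.4" --pt "-2 -24 0 0 0 0 -0.4" --pt "-2 -28 0 0 0 0 -0.4" --pt "-3 -32 0 0 0 0 -0.4" --pt "-4 -36 0 0 0 0 -0.4" --pt "-5 -40 0 0 0 0 -0.4" --pt "-6 -44 0 0 0 0 -0.4" --pt "-7 -48 0 0 0 0 -0.4" --pt "-8 -50 0 0 0 0 -0.4" --pt "-8 -50 0 0 0 0 -0.4" --pt "-8 -50 0 0 0 0 -0.4" --pt "-8 -50 0 0 0 0 -0.4"

```text
t: 32.93
ee_pos: [382.9, -329.4, 334.9]
orientation: [-2.251, -2.191, -0.005]
ft_force: [0.4, -0.0, -0.0]
width: 26.3
grasp_force: 0.0
```

```bash
python3 st.py; python3 chk.py sG
```

```text
t 32.9333 P [ 382.9 -329.4  334.9] q [-0.736  0.106  1.74   0.003  1.296 -0.71 ] F [ 0.4 -0.  -0. ] w 26.3 g 0.0
tilt 0.2 yaw 55.1 y [ 1.   -0.03  0.  ] graspP [ 382.8 -329.5  353.9]
s0 [(312, 147.0), (318, 145.9), (324, 144.9), (330, 140.8), (336, 138.5), (342, 136.3), (348, 133.8), (354, 131.3), None]
[(312, 147.5), (318, 145.7), (324, 144.6), (330, 140.8), (336, 138.5), (342, 136.2), (348, 133.7), (354, 131.3), None]
diff px>60: 405
150 OOOOOOOOO.OOOOOOOOOOOOOOOOOOOOOOO..OOOO..+++++++++++..+...#+.++.###########
152 OOOOOOOOO.OOOOOOOOOOOOOOOOOO..OOOO..+++++++++.++.+........++++..###########
154 OOOOOOOOOOOOOOOOOOOOOOO.OOOOO.++++++++++.++++.............+++++++##########
156 OOOOOOOOOOOOOOOOOOOOOOOO.+++++++++++++.+..................+++++..##########
158 OOOOOOOOOO.OOO.OOOO.+++++++++++..OO........................#+++..##########
160 #.OOOOOOO.++++++.+++++++++++...OOOOOO.+....................#+++..##########
162 ###..OOOOO++.++++++++++.OOOO..O...OOOO++...................#+++..##########
164 #####+.OO.++++++....+....OOOOOOOOOOOO.++++.................++++++##########
166 #####+.OO.+++..+
[... 799 characters left out ...]
..........++.OOOOO++++++....OOO.OOOOOOO.+++++++++...OO.#####
188 #########+.+++.....O....+++++.OOOOO+++++++.OOOOOO.++++++++++OOO.....OOOO+##
190 #########+.++++.OO.O....+++++++.OOOO.+.OOOOOO.+++++++++.OOOOOOO+##.....OOO#
192 #########++++++.OOOOOO..++++++++.OOOOOOO..+++++++++.+OOOOOOO+####+.....OOOO
194 ##########+++++.OOOOOO..+++++.OOOOOO.+++++++++..OO.O+#++######++......OOOOO
196 ##########+.+++.......++.OOOOOOO.++++++++++.OOO.+############+OOO......OOOO
198 ##########+++++++++..OOOOOO.++++++++++..O.O.##########++.OOOOOOOO......O..O
200 ###########+++++.OOOOOO++++++++++..OOO.+###########..OOOOOOOOOOOOOOOOOO....
202 ##++#######+++++.O.++++++++++..O...+##########+.OO..OOOOOOOOOOOOOOOOOOOOOOO
```

The door matches the shut picture, and the two placed bushes and the stored short one are clearly upright behind the glass. Handing in.

```bash
python3 -c "
from workcell import ctrl
print(ctrl.close_job())"
```

```text
the job is handed in; nothing more can be done
None
```

The job is handed in at about 33 s of the 72 s allowed: the long bush is in the left lane, the short bush in the right, the door matches its original shut position in the final picture, and the chuck was not approached; the stored long bush was last clearly seen standing just before the door was shut, and no verdict was returned.

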